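# Lock the bayonet gauging head into the comparator stand

## Robot

A 6-joint arm with a two-finger parallel gripper is mounted at the origin on the work surface. World frame = base frame: x ahead of the robot, y to its left, z up, the work surface at z = 0. Lengths are in m, angles in rad, forces in N, time in s.
With the tool pointing down it reaches from about 0.225 to 0.875 m from the base axis. Payload 3.4 kg.
Tool frame: the origin (TCP) lies at the very end of the fingers, on their centre line; the grasp point (between the pads) lies 19 mm behind it; z points along the fingers, y is the direction in which the jaws open and shut (so a half turn about z gives the same grasp; the last joint's range is limited). The gripper opens to 85 mm and grips with 20 to 120 N. Pads are 22 mm wide; open, the fingers measure 114 mm over their backs; the gripper's body (76 mm by 85 mm) begins 54 mm behind the grasp point. The pads swing forward as they close: fully open they stand 13 mm farther back than shut.
Start: joints at [-1.453, 0.276, 1.505, -0, 1.361, -0.121], TCP at [0.136, -0.559, 0.231] pointing down, gripper open.
Joint ranges: [-2.89, 2.89], [-0.75, 2.08], [0.22, 2.7], [-1.18, 4.32], [0.11, 2.71], [-2.7, 2.7]. Speed limits (rad/s): [2.57, 2.57, 3.14, 3.14, 3.14, 3.14].

## Interface

Orientations are given as a unit quaternion [w, x, y, z].
In Python, from rig import telemetry, optics, order gives the robot as it stands.
- The arm moves only by the shell command python3 -m creep 'ROWS' [FORCE]. ROWS is a JSON object of lists of equal length, an entry for each row: "slide": the shift along the world's x, y, z normalised to -1 to 1, where 1 is 0.15 m, a list of three; "twist": the turn, a rotation vector about the world's x, y, z normalised to -1 to 1, where 1 is 360 degrees, a list of three; "fingers": the gripper's target within -1 to 1 (fully open at 1, half-way at 0, shut at -1). A call has 1 to 20 rows; each row is the pose to reach, as a shift and turn from the pose commanded when the call began, turning the shorter way round; what a row does not reach only later rows make up. A row lasts 1/10 s, in which the tool goes at most 50 mm and 8.59 degrees, less where a joint would pass 70% of its speed; a pose out of reach is approached as far as the arm can. A call with a number of a shift or a turn outside -1 to 1 is refused whole. A call with a gripper value outside its range is refused whole. The fingers move at their own pace and stop on an object; FORCE is the grip in N (left out, the last holds). Time passes only in rows, so rows that repeat a pose let the fingers close. It gives the time, the measured TCP pose, the force and the opening at its end, in the units of the state.
- telemetry.get_state(): the state, without advancing time (a new reading comes with each control period).
- optics.get_image(name): name is "scene" or "top" or "wrist"; returns a dict with "img" (384x512x3 uint8, blue, green, red), "depth" (384x512 float32, m along the optical axis (not along the pixel's ray), 0 where there is no reading), "fovy" (degrees; the focal length in pixels is half the picture's height over the tangent of half this angle, whatever the lens; pixels are square), "cx", "cy" (the principal point, pixels), "world_from_camera" (4x4, takes a point from camera to world coordinates). Camera axes: x right, y down, z forward; pixel columns grow to the right and rows downward; lengths in m; the calibration is good to about 2 mm. A picture is of the moment at which its call begins.
- order.sign_off(): hands the job in, once; it reports no verdict.
The state is a dict: "clock": time; "qpos": joint angles; "qd": joint speeds; "effort": joint torques, N m; "position": TCP position; "ee_rot": TCP orientation; "contact_force": force on the tool from outside, world axes, zero at the start; "moment": the same for the moment, N m; "width": finger opening in m.
Only numpy, scipy, OpenCV 4.12 (cv2) and the standard library are available. Lean on these libraries where they do the work, as an engineer would, in place of code of your own. Each camera call takes 0.05 s, during which the arm holds its last target.

## Task

Fit the loose gauging head to the comparator stand: bring its neck in through the yoke's open front with the lugs under the yoke plate, push it up gently against the sprung pads so that the lugs come up through the notches, and twist it clockwise (seen from above) over the lips until it locks. Leave it hanging by its lugs in their pockets, upright and let go, without forcing the stand at any time and without disturbing the other things on the bench.

Things in the scene. Friction and masses are not known exactly. Their poses are not given: they have to be found in the camera images.
- head_bar (a point): Loose upright gauging head, 144 mm tall, about 0.4 kg. Site: centre of the brass thumb bar on its top, on its vertical axis, 129 mm above its base; z up, x along the bar and the lugs. Bar: 44 mm along x, 22 mm thick along y (pinch across this), 30 mm high. Below it a round steel neck, 16 mm in diameter, 70 mm long. A half turn about z makes no difference.
- head: The same head; origin at the centre of its flat underside. Heights above it: body 64 mm in diameter 0-38 mm, shoulder disc 74 mm in diameter 38-44 mm, neck 44-114 mm, thumb bar 114-144 mm. Two opposite dark lugs on the neck along its +x and -x: 44 mm from tip to tip, 10 mm wide, 6 mm thick, 58-64 mm above the base (undersides 71 mm below the bar's centre).
- stand: Fixed comparator stand. Origin on the bench under the yoke's axis; x points to the column. Base 22 mm thick, 120 mm wide, from 70 mm in front (-x) to 170 mm behind; steel anvil on it under the yoke, top at 36 mm. Chrome column 128 mm behind the axis, 208 mm tall. It carries a level yoke plate, 8 mm thick, 80 mm across. More than 30 N from the head or the robot is forcing it.
- entry (a point): On the yoke's axis at the plate top's NOMINAL height, 165 mm. The yoke is clamped by hand up to 8 mm higher or lower, unmeasured: find it by feel. z up; x along two opposite notches, 14 mm wide, out to radius 24 mm, that let the lugs through. Neck bore 20 mm in diameter; from it a slot 20 mm wide runs out at the front (stand's -x). In the way above the plate: at most 9 mm.
- lock (a point): Same point as entry, but x along the two pockets where the lugs end (either way round): 55 degrees clockwise from the notches, seen from above. On the plate, clockwise of each notch, come a brass lip 3 mm high, then the pocket, 13 mm wide, its floor the plate's top, then a dark end stop 9 mm high. Lugs must pass above the lip, then settle in the pocket.
- pads (a point): Point midway between two sprung black pad bars under the plate, 25 to 36 mm left and right of the slot's middle, reaching 8 mm below the plate. The head's shoulder meets them when the lugs' undersides are 2 mm below the plate's top. They push back 3 N at first, then 1.5 N more per mm: 6 N lugs seated, 10.5 N lugs level with the lip tops, 15 N pads fully up, then hard stop. Nominal height.
- angle_block: Loose steel angle block, an L 50 x 50 x 55 mm high, 0.4 kg; origin under its centre. Leave alone.
- block_set: Loose set of steel gauge blocks in a wooden holder 110 x 80 x 30 mm high; origin under its centre. Leave alone.
- flat_case: Loose round black optical flat case with a yellow handle on top, 84 mm in diameter, 42 mm high; origin under its centre. Leave alone.
Not all that is in view belongs to the job. Several things look just like the head: the one meant starts farthest from the robot's base.

How it is judged:
By the outcome, as a careful person would: the job done as asked, in the order asked, and still so for the second after the job is handed in, with the robot touching nothing.
It also fails if it takes over 64 s, if anything falls off the work surface, if the arm or the gripper's body presses on something with over 40 N, if the wrist force passes 120 N, or if a joint passes its speed limit or range.

## Working session

There is one attempt and no reset: what is moved stays moved. The work goes in short steps, Python scripts to look and compute and a shell command to move; the robot and the scene stay as the last step left them, time stands still between calls to the robot, and variables do not carry over. Pictures are saved under pics/ and viewed, and the job is handed in when it is done.

```bash
ls; mkdir -p pics
python3 - <<'E'
from rig import telemetry, optics
import cv2
s=telemetry.get_state();print(s)
import numpy as np,pickle
for n in("scene","top","wrist"):
    d=optics.get_image(n);cv2.imwrite(f"pics/{n}0.png",d["img"]);pickle.dump(d,open(f"{n}0.pkl","wb"))
    print(n,d["fovy"],d["cx"],d["cy"],np.round(d["world_from_camera"],3).tolist())
E
```

```text
pics
{'clock': 0.0, 'qpos': array([-1.45300691e+00,  2.76616247e-01,  1.50615978e+00,  1.31553233e-05,
        1.36071645e+00, -1.20987733e-01]), 'qd': array([ 0.00068771,  0.0013758 ,  0.00080783, -0.00099292,  0.00012239,
       -0.00118124]), 'effort': array([ 1.26322135e-03, -4.16766822e+01, -2.45801550e+01, -5.67819984e-05,
        1.11812650e-02,  4.44069315e-06]), 'position': array([ 0.13593753, -0.55813867,  0.23041699]), 'ee_rot': array([-9.49896718e-04,  9.92881362e-01,  1.19103733e-01,  7.95078702e-06]), 'contact_force': array([-0.21472673,  0.28309485,  0.89790454]), 'moment': array([0.0622678 , 0.02090722, 0.01258736]), 'width': 0.08569670885523888}
scene 51.945246603979164 256.74461783906673 196.41244635159003 [[-0.424, 0.65, -0.631, 1.142], [0.906, 0.304, -0.295, 0.313], [0.0, -0.696, -0.718, 0.852], [0.0, 0.0, 0.0, 1.0]]
top 53.07112115859073 251.92707616707207 192.59387676884847 [[-0.019, -0.997, 0.079, 0.406], [-1.0, 0.018, -0.009, -0.01], [0.007, -0.079, -0.997, 1.11], [0.0, 0.0, 0.0, 1.0]]
wrist 68.654186819702 251.48012189754985 193.79863658709002 [[0.236, -0.919, -0.315, 0.219], [-0.972, -0.223, -0.076, -0.539], [-0.001, 0.324, -0.946, 0.374], [0.0, 0.0, 0.0, 1.0]]
```

View pics/scene0.png

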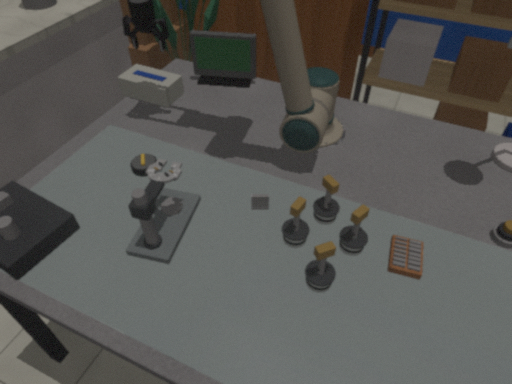

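View pics/top0.png

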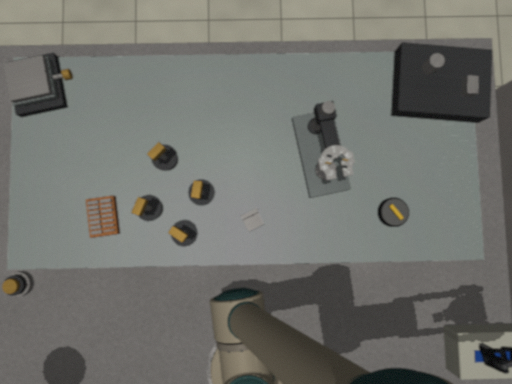

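View pics/wrist0.png

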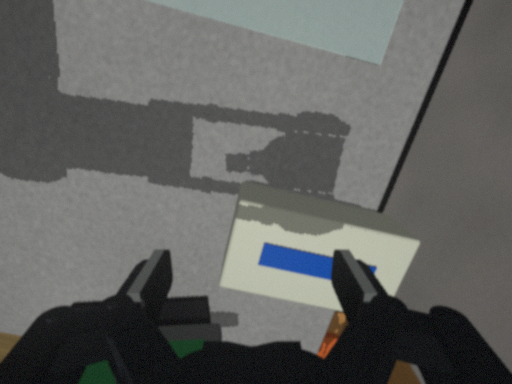

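```bash
cat > h.py <<'E'
import numpy as np,cv2,pickle
def load(n): return pickle.load(open(n,"rb"))
def K(d):
    f=d["img"].shape[0]/2/np.tan(np.radians(d["fovy"]/2)); return f,d["cx"],d["cy"]
def ray(d,u,v):
    f,cx,cy=K(d); T=np.array(d["world_from_camera"]); return T[:3,3],T[:3,:3]@np.array([(u-cx)/f,(v-cy)/f,1])
def onz(d,u,v,z):
    o,r=ray(d,u,v); return o+r*(z-o[2])/r[2]
def proj(d,p):
    f,cx,cy=K(d); T=np.linalg.inv(np.array(d["world_from_camera"])); q=T[:3,:3]@np.array(p)+T[:3,3]; return np.array([f*q[0]/q[2]+cx,f*q[1]/q[2]+cy])
def cloud(d):
    f,cx,cy=K(d);T=np.array(d["world_from_camera"]);z=d["depth"]
    v,u=np.mgrid[:z.shape[0],:z.shape[1]]
    P=np.stack([(u-cx)/f*z,(v-cy)/f*z,z],-1)@T[:3,:3].T+T[:3,3]; P[z==0]=np.nan
    return P
def crop(d,x0,x1,y0,y1,name,s=5):
    cv2.imwrite(name,cv2.resize(d["img"][y0:y1,x0:x1],None,fx=s,fy=s,interpolation=cv2.INTER_CUBIC))
E
python3 - <<'E'
from h import *
t=load("top0.pkl");P=cloud(t);s=load("scene0.pkl")
hsv=cv2.cvtColor(t["img"],cv2.COLOR_BGR2HSV)
m=cv2.inRange(hsv,(12,120,90),(35,255,255))
n,l,st,c=cv2.connectedComponentsWithStats(m)
for i in range(1,n):
    if st[i,4]>25:
        q=np.nanmedian(P[l==i],0); r=cv2.minAreaRect(np.argwhere(l==i)[:,::-1].astype(np.float32)); print(c[i].round(1),st[i,4],q.round(3),r[1:],np.hypot(*q[:2]).round(3), onz(t,*c[i],.144).round(3))
crop(t,90,230,130,260,"pics/c_heads.png",5)
crop(t,280,420,90,230,"pics/c_stand.png",5)
crop(s,100,240,140,270,"pics/c_stand_s.png",5)
crop(s,240,440,160,300,"pics/c_heads_s.png",4)
E
```

```text
[65.4 73.6] 55 [0.837 0.5   0.053] ((8.00367546081543, 7.276068687438965), 75.96376037597656) 0.975 [0.799 0.456 0.144]
[155.5 150.6] 130 [0.594 0.225 0.144] ((7.77817440032959, 16.26345443725586), 45.0) 0.635 [0.594 0.224 0.144]
[196.3 189.2] 152 [0.494 0.122 0.144] ((9.050968170166016, 17.39482879638672), 8.130102157592773) 0.509 [0.494 0.121 0.144]
[108.5 220.1] 245 [0.414 0.38  0.022] ((37.767581939697266, 26.61400032043457), 83.6598129272461) 0.562 [0.421 0.341 0.144]
[138.8 205.8] 135 [0.454 0.266 0.144] ((8.009693145751953, 16.675920486450195), 23.198591232299805) 0.526 [0.455 0.266 0.144]
[396.  211.5] 89 [ 0.43  -0.42   0.041] ((17.92516326904297, 4.865401744842529), 50.19443130493164) 0.601 [ 0.429 -0.38   0.144]
[177.7 233.8] 155 [0.383 0.168 0.144] ((16.91835594177246, 9.15255355834961), 33.6900634765625) 0.418 [0.383 0.168 0.144]
[  9.5 286. ] 163 [0.25  0.638 0.054] ((13.435027122497559, 13.435027122497559), 45.0) 0.685 [0.263 0.582 0.144]
```

View pics/c_heads.png

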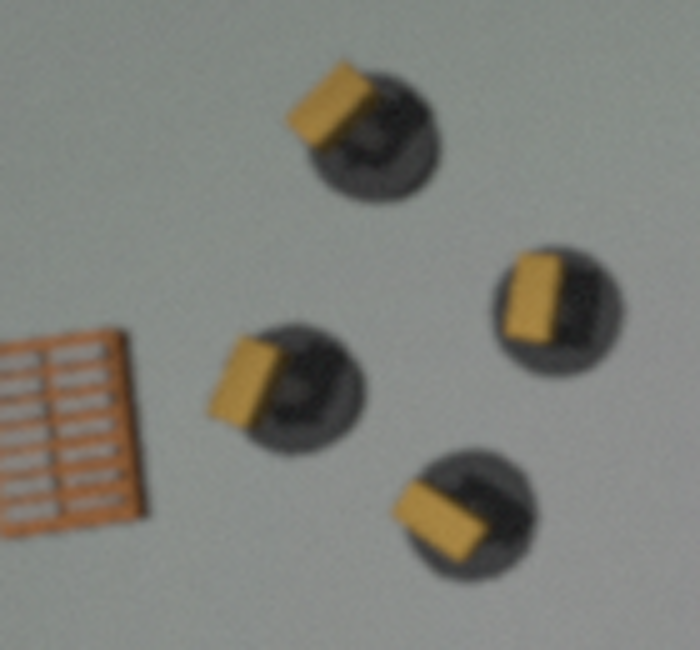

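View pics/c_stand.png

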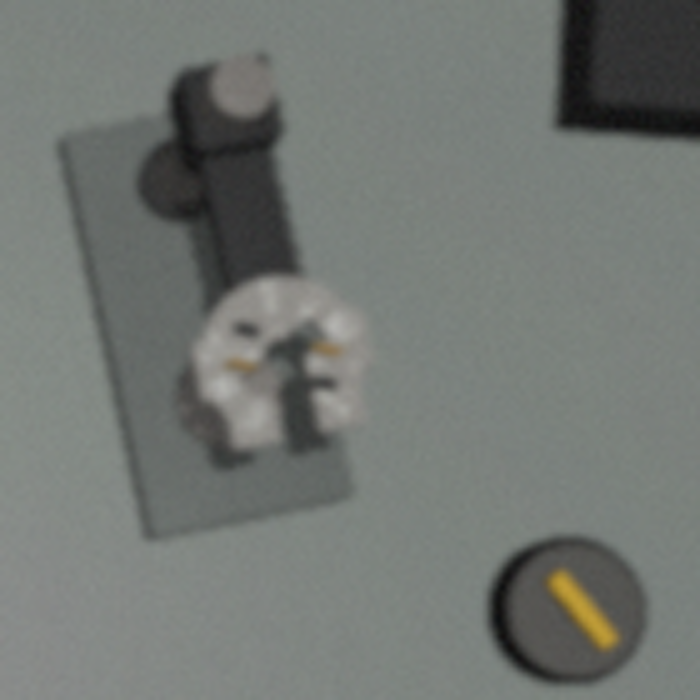

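View pics/c_stand_s.png

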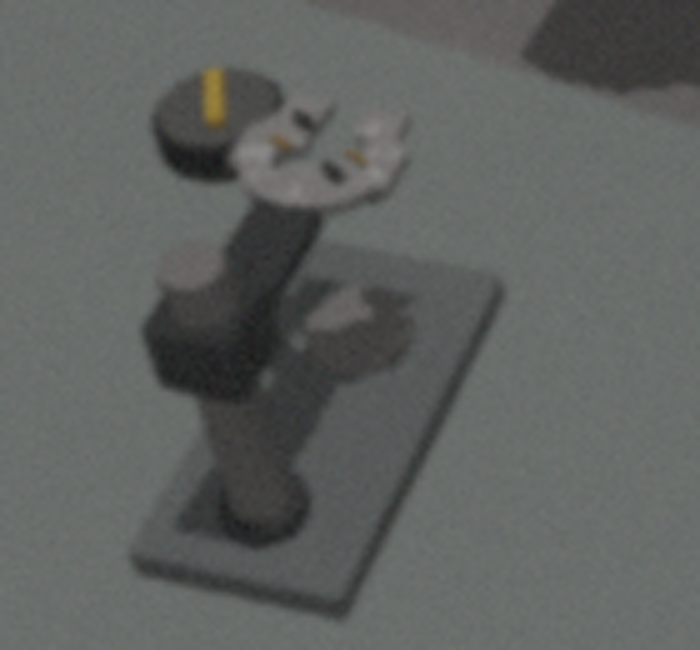

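View pics/c_heads_s.png

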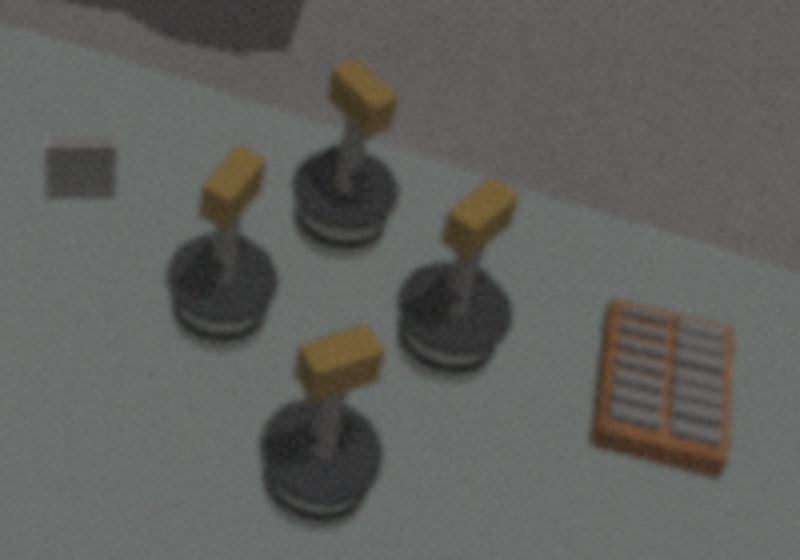

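Run:
```python
from h import *
t=load("top0.pkl");s=load("scene0.pkl")
# column top
for d,n,(u,v) in((t,'top',(328.4,107.4)),): print('col',onz(d,u,v,.208).round(4))
fr=[onz(t,280+a/5,90+b/5,.022) for a,b in((62,140),(148,540),(352,492))]
print('base',np.round(fr,4)); a,b,c=fr
fm=(b+c)/2; ax=(a-b)/np.linalg.norm(a-b); print('axis yaw',np.degrees(np.arctan2(ax[1],ax[0])),'w',np.linalg.norm(c-b),'L',np.linalg.norm(a-b),'yoke xy',fm+ax*.07)
for d,n in((t,'top'),(s,'scene')):
    P=cloud(d); z=P[...,2]
    m=(z>.145)&(z<.19)&(P[...,0]>.4)&(P[...,0]<.65)&(P[...,1]<-.1)&(P[...,1]>-.36)
    hsv=cv2.cvtColor(d["img"],cv2.COLOR_BGR2HSV)
    m2=m&(hsv[...,2]>110)
    q=P[m2];print(n,len(q),np.median(q,0).round(4)); print(np.histogram(q[:,2],bins=np.arange(.145,.19,.003)))
    cv2.imwrite(f"pics/m_{n}.png",(m2*255).astype(np.uint8))
    (cx,cy),r=cv2.minEnclosingCircle(q[:,:2].astype(np.float32)); print('circ',cx,cy,r)
```

```text
col [ 0.6795 -0.2053  0.208 ]
base [[ 0.7064 -0.1405  0.022 ]
 [ 0.4743 -0.1831  0.022 ]
 [ 0.4995 -0.3001  0.022 ]]
axis yaw 10.40187159343355 w 0.11976833275582298 L 0.23597867368591596 yoke xy [ 0.55576426 -0.22896518  0.022     ]
top 686 [ 0.5593 -0.2244  0.1653]
(array([  0,   0,   0,   1,   0,  64, 381, 220,  19,   0,   1,   0,   0,
         0,   0]), array([0.145, 0.148, 0.151, 0.154, 0.157, 0.16 , 0.163, 0.166, 0.169,
       0.172, 0.175, 0.178, 0.181, 0.184, 0.187, 0.19 ]))
circ 0.5518092513084412 -0.2298353761434555 0.04719802364706993
scene 316 [ 0.5597 -0.2235  0.1658]
(array([  0,   0,   0,   0,   0,   1, 174, 139,   2,   0,   0,   0,   0,
         0,   0]), array([0.145, 0.148, 0.151, 0.154, 0.157, 0.16 , 0.163, 0.166, 0.169,
       0.172, 0.175, 0.178, 0.181, 0.184, 0.187, 0.19 ]))
circ 0.5506981611251831 -0.228007510304451 0.04482850059866905
```

Four look-alike heads appear in the top view, with bars at (155,151), (196,189), (139,206) and (178,234). The one at (155,151), radius 0.635 m, is farthest from the base. The other three lie at 0.51, 0.53 and 0.42 m, so (155,151) fits the description. In the enlarged crop its bar lies along yaw about -45°/135°. The yoke is at about (0.555,-0.229), with its slot toward the robot. I'll take a closer look at the yoke with the wrist camera first.

```bash
python3 -m creep '{"slide":[[0.31,0.24,0.2],[0.6,0.5,0.25],[0.93,0.73,0.25],[0.93,0.73,0.25],[0.93,0.73,0.25]],"twist":[[0,0,0.023],[0,0,0.046],[0,0,0.07],[0,0,0.093],[0,0,0.117]],"fingers":[1,1,1,1,1]}'
python3 -m creep '{"slide":[[0.31,0.24,0.1],[0.6,0.5,0.2],[0.93,0.73,0.2],[0.93,0.73,0.2],[0.93,0.73,0.2]],"twist":[[0,0,0.023],[0,0,0.046],[0,0,0.07],[0,0,0.093],[0,0,0.117]],"fingers":[1,1,1,1,1]}'
python3 -m creep '{"slide":[[0.31,0.24,0],[0.6,0.5,0.05],[0.93,0.73,0.05],[0.93,0.73,0.05],[0.93,0.73,0.05],[0.93,0.73,0.05]],"twist":[[0,0,0.023],[0,0,0.046],[0,0,0.07],[0,0,0.093],[0,0,0.117],[0,0,0.117]],"fingers":[1,1,1,1,1,1]}'
cat >> h.py <<'E'
def snap(n,tag):
    from rig import optics
    d=optics.get_image(n); pickle.dump(d,open(f"{n}{tag}.pkl","wb")); cv2.imwrite(f"pics/{n}{tag}.png",d["img"]); return d
def st():
    from rig import telemetry
    s=telemetry.get_state(); q=s["ee_rot"]; th=np.degrees(2*np.arctan2(q[2],q[1]))
    print('t',round(s["clock"],2),'p',s["position"].round(4),'theta',th.round(2),'q',q.round(4),'F',s["contact_force"].round(2),'M',s["moment"].round(3),'w',round(s["width"],4),'q6',s["qpos"][5].round(3)); return s
E
python3 -c "
from h import *
st();snap('wrist','1')"
```

```text
clock: 0.65
position: [0.2786, -0.4461, 0.2692]
ee_rot: [0.0, 0.881, 0.472, 0.001]
contact_force: [-0.6, -1.0, 0.1]
width: 0.0853
clock: 1.15
position: [0.418, -0.337, 0.2989]
ee_rot: [0.0, 0.653, 0.757, 0.001]
contact_force: [-1.1, -0.4, 0.4]
width: 0.085
clock: 1.75
position: [0.555, -0.2293, 0.3056]
ee_rot: [-0.001, 0.342, 0.94, 0.0]
contact_force: [0.3, -0.8, -0.1]
width: 0.0856
t 1.75 p [ 0.555  -0.2293  0.3056] theta 140.05 q [-7.000e-04  3.416e-01  9.398e-01  0.000e+00] F [ 0.28 -0.77 -0.1 ] M [-0.038 -0.011 -0.055] w 0.0856 q6 -1.381
```

View pics/wrist1.png

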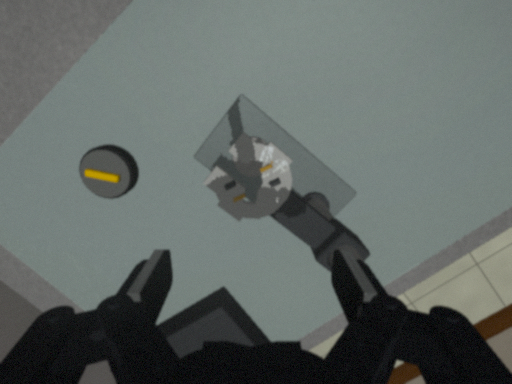

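```bash
python3 -c "
from h import *
d=load('wrist1.pkl');crop(d,185,325,85,235,'pics/c_w1.png',5)
print(proj(d,[.555,-.229,.165]))"
```

```text
[251.29531256 180.13746522]
```

View pics/c_w1.png

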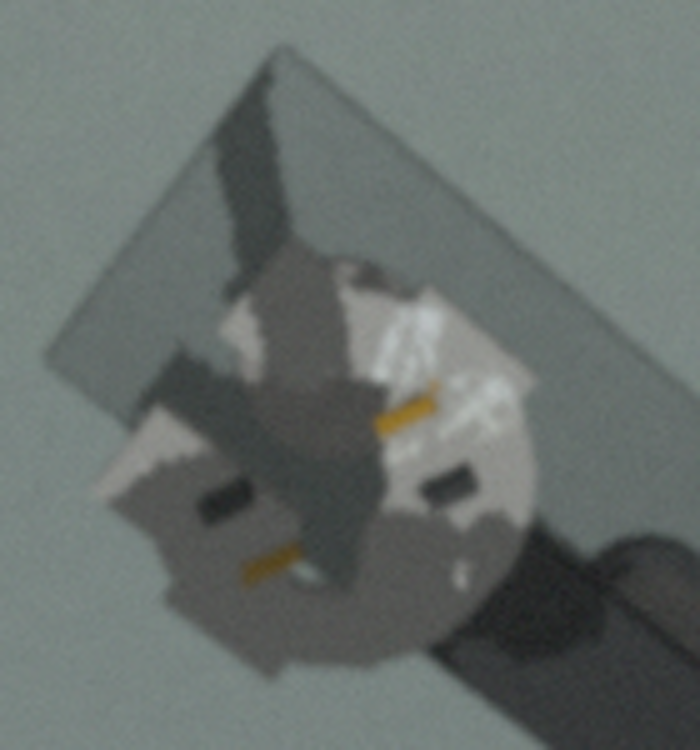

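Run:
```python
from h import *
d=load('wrist1.pkl');img=d["img"];hsv=cv2.cvtColor(img,cv2.COLOR_BGR2HSV)
S=8;x0,y0=200,130
big=cv2.resize(img[130:230,200:300],None,fx=S,fy=S,interpolation=cv2.INTER_CUBIC);h=cv2.cvtColor(big,cv2.COLOR_BGR2HSV)
def comps(m,z,name,mn=600):
    n,l,s,c=cv2.connectedComponentsWithStats(m); out=[]
    for i in range(1,n):
        if s[i,4]>mn:
            pts=np.argwhere(l==i)[:,::-1].astype(np.float32)
            W=np.array([onz(d,x0-.5+(a+.5)/S,y0-.5+(b+.5)/S,z)[:2] for a,b in pts[::3]],np.float32)
            r=cv2.minAreaRect(W*1000); u,sv,vt=np.linalg.svd(W-W.mean(0),full_matrices=False)
            print(name,(c[i]/S+[x0,y0]).round(1),s[i,4],'W',W.mean(0).round(4),'rect',np.round(r[1],1),'yaw',np.degrees(np.arctan2(vt[0,1],vt[0,0])).round(1)); out.append(W.mean(0))
    return out
b=comps(cv2.inRange(h,(10,110,60),(35,255,255)),.168,'lip')
k=comps(cv2.inRange(h,(0,0,0),(180,255,58)),.174,'stop')
print('centre lips',np.mean(b,0))
```

```text
lip [265.7 168.1] 2626 W [ 0.5534 -0.2089] rect [12.7  4.2] yaw -104.7
lip [239.3 197.7] 1975 W [ 0.5603 -0.2507] rect [12.5  3.5] yaw -102.4
stop [274.6 181.8] 1052 W [ 0.5689 -0.2103] rect [8.6 3. ] yaw -102.8
stop [230.4 185.1] 3864 W [ 0.5427 -0.2471] rect [12.4  6.3] yaw -97.8
stop [290.1 210.1] 35440 W [ 0.6039 -0.2172] rect [33.4 35.6] yaw -45.4
centre lips [ 0.5568433  -0.22980036]
```

Run:
```python
from h import *
for n in('wrist1.pkl','top0.pkl','scene0.pkl'):
    d=load(n);P=cloud(d).reshape(-1,3)
    C=np.array([.5568,-.2298]); r=np.hypot(*(P[:,:2]-C).T); 
    m=(r>.027)&(r<.036)&(P[:,2]>.13)&(P[:,2]<.2); z=P[m,2]; print(n,m.sum(),np.percentile(z,[10,25,50,75,90]).round(4))
    b=np.array([np.cos(np.radians(11.4)),np.sin(np.radians(11.4))]); q=P[:,:2]-C; a=q@b; c=q@[-b[1],b[0]]
    m=(a>-.068)&(a<-.045)&(abs(c)<.05)&(P[:,2]<.1); print(' base z(22)',np.median(P[m,2]).round(4), end=' ')
    m=(a>-.2)&(a<-.09)&(abs(c)<.05)&(P[:,2]<.1); print(' bench',np.median(P[m,2]).round(4))
    # head bar tops/others
```

```text
wrist1.pkl 1388 [0.1647 0.1652 0.1656 0.1661 0.1666]
 base z(22) 0.0223  bench 0.0008
top0.pkl 258 [0.1632 0.1643 0.1655 0.1667 0.1682]
 base z(22) 0.0224  bench 0.0007
scene0.pkl 165 [0.1641 0.1651 0.166  0.1669 0.168 ]
 base z(22) 0.0224  bench 0.0012
```

```bash
python3 -m creep '{"slide":[[0,0.3,0],[0.05,0.63,0],[0.09,1,0],[0.09,1,0]],"twist":[[0,0,0],[0,0,0],[0,0,0],[0,0,0]],"fingers":[1,1,1,1]}'
python3 -m creep '{"slide":[[0,0.33,0],[0.05,0.66,0],[0.09,1,0],[0.09,1,0]],"twist":[[0,0,0],[0,0,-0.007],[0,0,-0.014],[0,0,-0.014]],"fingers":[1,1,1,1]}'
python3 -m creep '{"slide":[[0,0.33,0],[0.05,0.66,0],[0.09,1,0],[0.09,1,0],[0.09,1,0]],"twist":[[0,0,0],[0,0,0],[0,0,0],[0,0,0],[0,0,0]],"fingers":[1,1,1,1,1]}'
python3 - <<'E'
from h import *
st();d=snap('wrist','2')
P=cloud(d); hsv=cv2.cvtColor(d["img"],cv2.COLOR_BGR2HSV)
m=cv2.inRange(hsv,(10,110,60),(35,255,255))
z=P[...,2]; m[~((z>.135)&(z<.155))]=0
n,l,s,c=cv2.connectedComponentsWithStats(m)
for i in range(1,n):
    if s[i,4]>80:
        pts=np.argwhere(l==i)[:,::-1]
        W=np.array([onz(d,a,b,.144)[:2]*1000 for a,b in pts],np.float32); r=cv2.minAreaRect(W); u,sv,vt=np.linalg.svd(W-W.mean(0),full_matrices=False)
        print(c[i].round(1),s[i,4],r,W.mean(0),np.degrees(np.arctan2(vt[0,1],vt[0,0])),np.median(z[l==i]))
E
```

```text
clock: 2.2
position: [0.5674, -0.0757, 0.3067]
ee_rot: [-0.0, 0.342, 0.94, 0.002]
contact_force: [1.2, -1.3, -0.1]
width: 0.0855
clock: 2.6
position: [0.5814, 0.0742, 0.3062]
ee_rot: [-0.001, 0.383, 0.924, 0.002]
contact_force: [-0.1, -0.6, -0.5]
width: 0.0854
clock: 3.1
position: [0.5951, 0.2192, 0.3058]
ee_rot: [0.0, 0.384, 0.923, -0.001]
contact_force: [0.2, -0.7, 0.3]
width: 0.0855
t 3.1 p [0.5951 0.2192 0.3058] theta 134.88 q [ 0.000e+00  3.837e-01  9.235e-01 -8.000e-04] F [ 0.24 -0.68  0.31] M [-0.025 -0.014  0.068] w 0.0855 q6 -0.539
[186.3  42.4] 1153 ((457.8557434082031, 268.50054931640625), (22.42034149169922, 44.10060119628906), 66.91438293457031) [457.4989  268.77606] -22.883892 0.1440826647656766
[68.9 63.8] 1134 ((387.6506042480469, 172.53497314453125), (47.67353820800781, 22.559051513671875), 55.03267288208008) [387.25143 172.4666 ] 53.249523 0.14400738998080193
[256.2 170. ] 699 ((595.658203125, 226.79014587402344), (20.796676635742188, 43.610557556152344), 44.5286865234375) [595.2997  226.90875] -43.91823 0.14431702049666018
[129.5 172.5] 804 ((497.2857360839844, 125.24681091308594), (25.532665252685547, 42.232276916503906), 80.75390625) [496.94797 125.07654] -9.582983 0.144140687622852
```

View pics/wrist2.png

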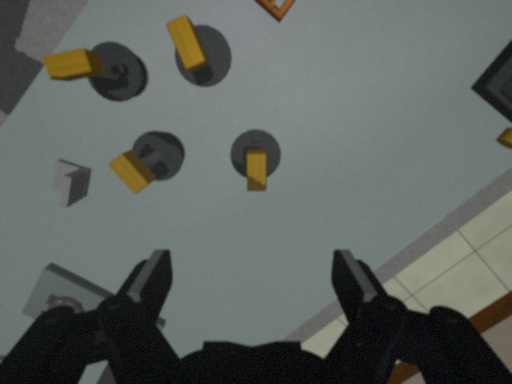

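The wrist image shows the target alone in the middle, with its bar at about (256,170) over the disc at (256,153). The other three heads are at (69,64), (186,42) and (130,172). Position and yaw agree with the top view within 3 mm, so I'm going down to grasp.

```bash
python3 -m creep '{"slide":[[0,0.047,-0.25],[0,0.047,-0.5],[0,0.047,-0.75],[0,0.047,-0.96],[0,0.047,-0.96]],"twist":[[0,0,0],[0,0,0],[0,0,0],[0,0,0],[0,0,0]],"fingers":[1,1,1,1,1]}' 40
python3 -m creep '{"slide":[[0,0,-0.17],[0,0,-0.34],[0,0,-0.345],[0,0,-0.345]],"twist":[[0,0,0],[0,0,0],[0,0,0],[0,0,0]],"fingers":[1,1,1,0]}' 40
python3 -m creep '{"slide":[[0,0,0],[0,0,0],[0,0,0],[0,0,0],[0,0,0],[0,0,0],[0,0,0],[0,0,0]],"twist":[[0,0,0],[0,0,0],[0,0,0],[0,0,0],[0,0,0],[0,0,0],[0,0,0],[0,0,0]],"fingers":[-0.3,-0.5,-0.7,-1,-1,-1,-1,-1]}' 60
python3 -c "
from h import *
st();snap('wrist','3')"
```

```text
clock: 3.65
position: [0.5919, 0.2232, 0.1578]
ee_rot: [-0.004, 0.385, 0.923, -0.003]
contact_force: [0.1, -0.8, 0.3]
width: 0.0855
clock: 4.05
position: [0.596, 0.2259, 0.1122]
ee_rot: [0.001, 0.384, 0.923, 0.0]
contact_force: [-0.4, -0.6, 0.3]
width: 0.0731
clock: 4.85
position: [0.5953, 0.2268, 0.1118]
ee_rot: [0.001, 0.383, 0.924, 0.0]
contact_force: [-2.5, -1.1, 5.5]
width: 0.0211
t 4.85 p [0.5953 0.2268 0.1118] theta 134.93 q [6.000e-04 3.833e-01 9.236e-01 2.000e-04] F [-2.47 -1.06  5.48] M [-0.205  0.204  0.008] w 0.0211 q6 -0.529
```

View pics/wrist3.png

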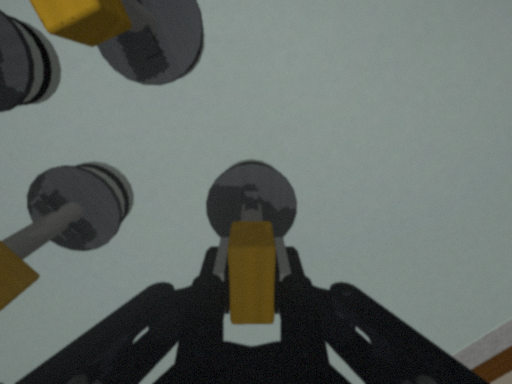

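```bash
python3 -m creep '{"slide":[[0,0,0.1],[0,0,0.3],[0,0,0.5],[0,0,0.59],[0,0,0.59],[0,0,0.59]],"twist":[[0,0,0],[0,0,0],[0,0,0],[0,0,0],[0,0,0],[0,0,0]],"fingers":[-1,-1,-1,-1,-1,-1]}' 60
python3 -c "
from h import *
st();snap('wrist','4');snap('scene','4')"
```

```text
clock: 5.5
position: [0.594, 0.2267, 0.1974]
ee_rot: [-0.001, 0.383, 0.924, -0.001]
contact_force: [-1.3, -0.4, -5.1]
width: 0.0215
t 5.5 p [0.594  0.2267 0.1974] theta 134.92 q [-1.100e-03  3.834e-01  9.236e-01 -8.000e-04] F [-1.31 -0.39 -5.06] M [-0.073  0.071 -0.045] w 0.0215 q6 -0.529
```

View pics/wrist4.png

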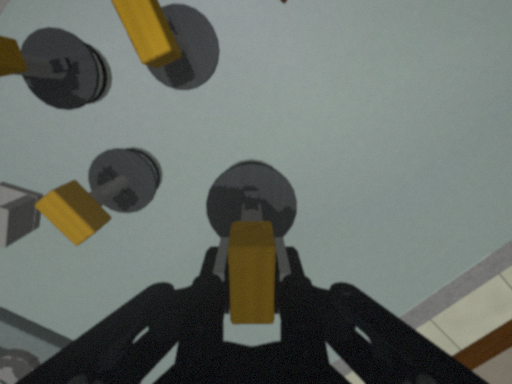

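View pics/scene4.png

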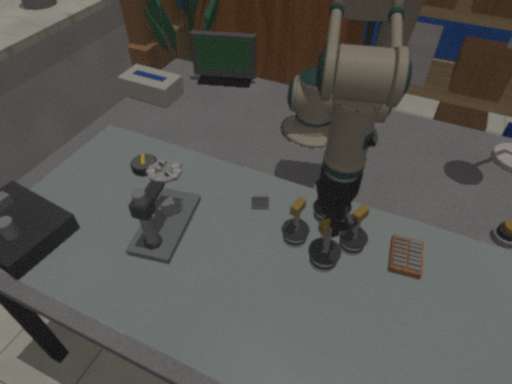

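Run:
```python
from h import *
d=load('wrist4.pkl');T=np.array([.594,.2267,.1974]);g=cv2.cvtColor(d["img"],cv2.COLOR_BGR2GRAY)
# shoulder disc: dark region
m=((g<75)).astype(np.uint8); m[240:]=0; m[:,:195]=0;m[:,310:]=0;m[:150]=0
n,l,s,c=cv2.connectedComponentsWithStats(m);i=1+np.argmax(s[1:,4]);print(s[i])
ys,xs=np.where(l==i)
W=np.array([onz(d,a,b,T[2]-.068)[:2] for a,b in zip(xs,ys)])
th=np.radians(134.92);ex=np.array([np.cos(th),np.sin(th)]);ey=np.array([ex[1],-ex[0]])
q=(W-T[:2])*1000; a=q@ex;b=q@ey
# circle fit on hull of upper boundary
top=[(b[xs==u][np.argmax(a[xs==u])],a[xs==u].max()) for u in np.unique(xs)]
top=np.array(top); top=top[top[:,1]>5]
A=np.c_[2*top,np.ones(len(top))];sol=np.linalg.lstsq(A,(top**2).sum(1),rcond=None)[0];print('circle centre y_tool,x_tool',sol[:2],'r',np.sqrt(sol[2]+sol[:2]@sol[:2]),len(top))
print('TCP px',proj(d,T),'shoulder expected',proj(d,[T[0],T[1],T[2]-.068]))
# bar top far edge row
hsv=cv2.cvtColor(d["img"],cv2.COLOR_BGR2HSV);mb=cv2.inRange(hsv,(10,110,50),(35,255,255));mb[:,:220]=0;mb[:,290:]=0;mb[:215]=0;mb[330:]=0
ys,xs=np.where(mb>0);print('bar',xs.min(),xs.max(),ys.min(),ys.max())
for v in (ys.min(),250,ys.max()): 
    W=onz(d,252,v,T[2]+.0172+.015)[:2]; print(v,((W-T[:2])@ex*1000).round(1))
crop(d,190,320,150,340,'pics/c_w4.png',4)
```

```text
[ 207  161   89   79 5712]
circle centre y_tool,x_tool [8.78126017e-05 2.15720960e+00] r 33.51658134220359 87
TCP px [250.62172535 248.46262078] shoulder expected [251.04071739 205.53965632]
bar 227 275 221 322
221 32.0
250 17.8
322 -22.6
```

View pics/c_w4.png

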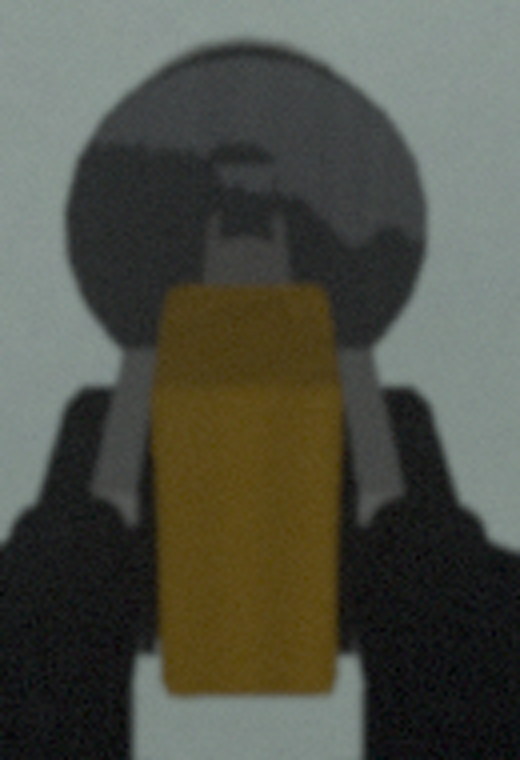

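```bash
python3 -m creep '{"slide":[[0,-0.15,0],[0,-0.4,0],[0,-0.7,0],[0,-1,0],[0,-1,0]],"twist":[[0,0,-0.02],[0,0,-0.043],[0,0,-0.066],[0,0,-0.09],[0,0,-0.114]],"fingers":[-1,-1,-1,-1,-1]}'
python3 -m creep '{"slide":[[0,-0.25,0],[0,-0.5,0],[0,-0.75,0],[0,-1,0],[0,-1,0]],"twist":[[0,0,-0.023],[0,0,-0.046],[0,0,-0.07],[0,0,-0.093],[0,0,-0.115]],"fingers":[-1,-1,-1,-1,-1]}'
python3 -m creep '{"slide":[[-0.25,-0.15,0],[-0.5,-0.3,0],[-0.75,-0.45,0],[-0.93,-0.67,0],[-0.93,-0.67,0]],"twist":[[0,0,-0.023],[0,0,-0.046],[0,0,-0.07],[0,0,-0.093],[0,0,-0.115]],"fingers":[-1,-1,-1,-1,-1]}'
python3 -m creep '{"slide":[[0,-0.2,0],[0,-0.4,0],[0,-0.51,0],[0,-0.51,0],[0,-0.51,0]],"twist":[[0,0,0],[0,0,0],[0,0,0],[0,0,0],[0,0,0]],"fingers":[-1,-1,-1,-1,-1]}'
python3 -c "
from h import *
st();snap('wrist','5')"
```

```text
clock: 6.1
position: [0.5942, 0.0702, 0.1972]
ee_rot: [0.001, 0.686, 0.727, -0.003]
contact_force: [-0.1, 1.7, -5.0]
width: 0.0206
clock: 6.6
position: [0.5944, -0.0787, 0.1972]
ee_rot: [0.001, 0.899, 0.438, -0.002]
contact_force: [0.2, 0.2, -5.3]
width: 0.0213
clock: 7.1
position: [0.4506, -0.1766, 0.1977]
ee_rot: [0.001, 0.996, 0.092, -0.003]
contact_force: [-0.6, 1.4, -5.3]
width: 0.0214
clock: 7.6
position: [0.4549, -0.2492, 0.1981]
ee_rot: [-0.001, 0.995, 0.097, -0.001]
contact_force: [-1.1, 0.1, -5.4]
width: 0.0212
t 7.6 p [ 0.4549 -0.2492  0.1981] theta 11.11 q [-1.500e-03  9.953e-01  9.680e-02 -8.000e-04] F [-1.05  0.09 -5.39] M [ 0.02  -0.001 -0.021] w 0.0212 q6 0.74
```

View pics/wrist5.png

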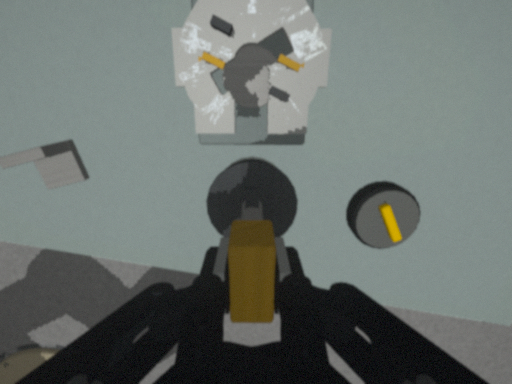

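The close view shows the yoke upright at the top of the picture: slot mouth at (251,138), lips at (213,60) and (289,63), stops at (222,25) and (280,93), notches at (275,40) and (222,82). The held head's shoulder is at (252,203), lined up with the slot.

Run:
```python
from h import *
d=load('wrist5.pkl');img=d["img"]
S=6;x0,y0=165,0
big=cv2.resize(img[0:150,165:340],None,fx=S,fy=S,interpolation=cv2.INTER_CUBIC);h=cv2.cvtColor(big,cv2.COLOR_BGR2HSV)
T=np.array([.4549,-.2492]);th=np.radians(11.11);ex=np.array([np.cos(th),np.sin(th)]);ey=np.array([ex[1],-ex[0]])
def comps(m,z,name,mn=1500,mx=8000):
    n,l,s,c=cv2.connectedComponentsWithStats(m); out=[]
    for i in range(1,n):
        if mn<s[i,4]<mx:
            pts=np.argwhere(l==i)[:,::-1].astype(np.float32)
            W=np.array([onz(d,x0-.5+(a+.5)/S,y0-.5+(b+.5)/S,z)[:2] for a,b in pts[::3]],np.float32)
            r=cv2.minAreaRect(W*1000); u,sv,vt=np.linalg.svd(W-W.mean(0),full_matrices=False)
            print(name,(c[i]/S+[x0,y0]).round(1),s[i,4],'W',W.mean(0).round(4),'rect',np.round(r[1],1),np.round(r[2],1),'yaw',(np.degrees(np.arctan2(vt[0,1],vt[0,0]))%180).round(1)); out.append(W.mean(0))
    return np.array(out)
b=comps(cv2.inRange(h,(10,110,60),(35,255,255)),.168,'lip'); print(b.mean(0))
k=comps(cv2.inRange(h,(0,0,0),(180,255,52)),.174,'stop'); print(k.mean(0))
P=cloud(d);r=np.hypot(P[...,0]-b.mean(0)[0],P[...,1]-b.mean(0)[1]);m=(r>.03)&(r<.038)&(P[...,2]>.15);print('z plate',np.percentile(P[...,2][m],[25,50,75]))
crop(d,165,340,0,150,'pics/c_w5.png',4)
for q in (b.mean(0),): print('yoke in tool', (q-T)@ex*1000,(q-T)@ey*1000)
# slot edges rows 110-132 gray profile
g=cv2.cvtColor(img,cv2.COLOR_BGR2GRAY).astype(int)
for v in (112,120,128): print(v,g[v,222:282].tolist())
```

```text
lip [213.   60.5] 6558 W [ 0.5535 -0.2083] rect [14.7  4.8] 80.5 yaw 78.0
lip [289.   62.7] 6603 W [ 0.5606 -0.2503] rect [14.6  4.6] 77.1 yaw 76.7
[ 0.5570395  -0.22930208]
nan
z plate [0.16513574 0.16561301 0.166081  ]
yoke in tool 104.05950258732396 0.15657466269397222
112 [194, 181, 177, 174, 174, 171, 174, 176, 175, 175, 171, 161, 137, 114, 107, 93, 78, 74, 74, 74, 75, 75, 76, 76, 75, 73, 75, 76, 76, 72, 76, 75, 76, 72, 73, 74, 88, 107, 112, 118, 119, 120, 121, 119, 113, 124, 151, 164, 168, 170, 165, 168, 168, 169, 168, 165, 168, 167, 167, 167]
120 [173, 174, 173, 173, 174, 173, 173, 172, 172, 172, 173, 162, 145, 122, 119, 121, 124, 123, 123, 124, 124, 122, 122, 120, 123, 123, 120, 124, 119, 121, 120, 122, 119, 120, 121, 117, 122, 122, 120, 120, 120, 121, 121, 121, 118, 130, 153, 165, 168, 167, 166, 166, 168, 168, 167, 164, 166, 168, 168, 166]
128 [171, 171, 173, 172, 168, 172, 173, 173, 171, 172, 173, 163, 143, 123, 116, 123, 124, 122, 123, 123, 123, 121, 121, 118, 122, 120, 121, 120, 122, 123, 123, 123, 124, 119, 120, 119, 121, 122, 119, 120, 120, 119, 119, 118, 121, 134, 155, 166, 168, 165, 166, 166, 167, 165, 166, 163, 166, 165, 165, 163]<stdin>:16: RuntimeWarning: Mean of empty slice.
  ret = ret.dtype.type(ret / rcount)
```

View pics/c_w5.png

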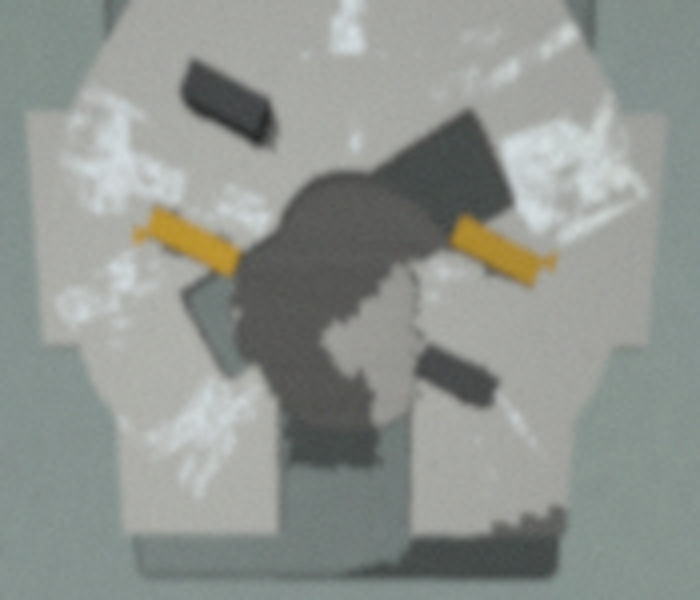

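Run:
```python
from h import *
for n,T,thd in(('wrist5.pkl',[.4549,-.2492,.1981],11.11),('wrist4.pkl',[.594,.2267,.1974],134.92)):
    T=np.array(T)
    d=load(n);P=cloud(d);th=np.radians(thd);ex=np.array([np.cos(th),np.sin(th)]);ey=np.array([ex[1],-ex[0]])
    q=P-T; a=(q[...,:2]@ex)*1000;b=(q[...,:2]@ey)*1000;z=q[...,2]*1000
    m=(z>-85)&(z<-55)&(np.hypot(a,b)<60); m[250:]=0
    print(m.sum(),np.nanpercentile(z[m],[5,25,50,75,95]).round(1))
    m=m&(z>-75)
    rows=[(v,b[v][m[v]].min().round(1),b[v][m[v]].max().round(1),a[v][m[v]].mean().round(1)) for v in range(160,240,8) if m[v].any()]
    for r in rows: print(r)
    # tilt plane fit
    A=np.c_[a[m],b[m],np.ones(m.sum())];print('plane',np.linalg.lstsq(A,z[m],rcond=None)[0])
    bnd=np.array([(b[:,u][m[:,u]][np.argmax(a[:,u][m[:,u]])],a[:,u][m[:,u]].max()) for u in range(150,350) if m[:,u].any()]);bnd=bnd[bnd[:,1]>8]
    f=np.linalg.lstsq(np.c_[2*bnd,np.ones(len(bnd))],(bnd**2).sum(1),rcond=None)[0];print('circ y,x',f[:2],np.sqrt(f[2]+f[:2]@f[:2]))
    mt=(z>20)&(z<45)&(np.hypot(a,b)<40); print('bar top',np.nanmedian(z[mt]), 'x',np.nanpercentile(a[mt],[1,99]),'y',np.nanpercentile(b[mt],[1,99]))
```

```text
4470 [-69.2 -68.4 -67.9 -67.5 -66.7]
(160, np.float64(-1.4), np.float64(2.4), np.float64(38.9))
(168, np.float64(-20.3), np.float64(21.3), np.float64(33.5))
(176, np.float64(-27.5), np.float64(28.3), np.float64(27.2))
(184, np.float64(-31.5), np.float64(32.3), np.float64(20.7))
(192, np.float64(-34.0), np.float64(35.0), np.float64(14.1))
(200, np.float64(-35.2), np.float64(36.8), np.float64(7.3))
(208, np.float64(-35.5), np.float64(36.5), np.float64(0.5))
(216, np.float64(-34.3), np.float64(35.1), np.float64(-6.7))
(224, np.float64(-32.2), np.float64(33.2), np.float64(-13.9))
(232, np.float64(-27.4), np.float64(28.5), np.float64(-21.4))
plane [ 1.16519335e-02 -4.73827930e-04 -6.80439589e+01]
circ y,x [0.53836875 2.29901389] 36.5370791231424
bar top 31.896906093180217 x [-20.03565122  22.61878924] y [-25.4583494   27.31769927]
4428 [-68.5 -67.8 -67.4 -66.9 -66.2]
(168, np.float64(-17.2), np.float64(17.1), np.float64(31.1))
(176, np.float64(-26.1), np.float64(25.8), np.float64(24.8))
(184, np.float64(-31.0), np.float64(30.6), np.float64(18.3))
(192, np.float64(-34.0), np.float64(34.0), np.float64(11.7))
(200, np.float64(-36.3), np.float64(36.0), np.float64(5.0))
(208, np.float64(-36.3), np.float64(36.3), np.float64(-1.6))
(216, np.float64(-35.8), np.float64(35.9), np.float64(-8.9))
(224, np.float64(-34.0), np.float64(33.6), np.float64(-16.0))
(232, np.float64(-29.0), np.float64(29.0), np.float64(-23.2))
plane [-5.10961774e-03 -5.63871462e-03 -6.72985236e+01]
circ y,x [ 0.0765131  -1.94244687] 36.569670705811156
bar top 32.589455888899906 x [-22.28907105  19.9875519 ] y [-25.88972706  26.78664789]
```

Run:
```python
from h import *
from scipy.spatial.transform import Rotation as R
for n,T,q in(('wrist0.pkl',[.13594,-.55814,.23042],[-9.5e-4,.99288,.1191,0]),('wrist1.pkl',[.555,-.2293,.3056],[-7e-4,.3416,.9398,0]),('wrist2.pkl',[.5951,.2192,.3058],[0,.3837,.9235,-8e-4]),('wrist3.pkl',[.5953,.2268,.1118],[6e-4,.3833,.9236,2e-4]),('wrist4.pkl',[.594,.2267,.1974],[-1.1e-3,.3834,.9236,-8e-4]),('wrist5.pkl',[.4549,-.2492,.1981],[-1.5e-3,.9953,.0968,-8e-4])):
    W=np.array(load(n)["world_from_camera"]);M=R.from_quat([q[1],q[2],q[3],q[0]]).as_matrix()
    print(n,(M.T@(W[:3,3]-T)*1000).round(2),R.from_matrix(M.T@W[:3,:3]).as_rotvec(degrees=True).round(2))
```

```text
wrist0.pkl [  84.8     0.66 -143.11] [-14.88 -14.8   89.16]
wrist1.pkl [  82.63    0.47 -143.  ] [-14.94 -14.92  89.15]
wrist2.pkl [  82.63    0.56 -143.03] [-14.94 -14.92  89.15]
wrist3.pkl [  82.7     0.48 -143.01] [-14.94 -14.92  89.14]
wrist4.pkl [  82.64    0.52 -143.03] [-14.93 -14.92  89.14]
wrist5.pkl [  84.84    0.58 -143.01] [-14.86 -14.81  89.16]
```

The reported wrist-camera pose has a constant world offset of about (1.1,-0.45) mm relative to the TCP readings. With that removed, the yoke axis is at (0.5558,-0.2290) and the head axis coincides with the TCP. The top view gave the same yoke position. Next I turn to the notch yaw (about 132.4°) and drop slightly, still outside the yoke.

```bash
python3 -m creep '{"slide":[[0,0,-0.02],[0,0,-0.04],[0,0,-0.053],[0,0,-0.053],[0,0,-0.053],[0,0,-0.053],[0,0,-0.053],[0,0,-0.053],[0,0,-0.053],[0,0,-0.053],[0,0,-0.053],[0,0,-0.053],[0,0,-0.053],[0,0,-0.053],[0,0,-0.053],[0,0,-0.053],[0,0,-0.053]],"twist":[[0,0,0.02],[0,0,0.043],[0,0,0.066],[0,0,0.09],[0,0,0.113],[0,0,0.136],[0,0,0.16],[0,0,0.183],[0,0,0.206],[0,0,0.23],[0,0,0.253],[0,0,0.276],[0,0,0.3],[0,0,0.32],[0,0,0.337],[0,0,0.337],[0,0,0.337]],"fingers":[-1,-1,-1,-1,-1,-1,-1,-1,-1,-1,-1,-1,-1,-1,-1,-1,-1]}'
python3 -c "
from h import *
s=st();print('to go',(np.array([.5558,-.2290])-s['position'][:2])/.15)"
```

```text
clock: 9.35
position: [0.4554, -0.2491, 0.191]
ee_rot: [-0.0, 0.403, 0.915, 0.0]
contact_force: [-0.1, -0.1, -5.5]
width: 0.0213
t 9.35 p [ 0.4554 -0.2491  0.191 ] theta 132.42 q [-3.000e-04  4.034e-01  9.150e-01  3.000e-04] F [-0.05 -0.13 -5.47] M [ 0.048  0.014 -0.007] w 0.0213 q6 -1.375
to go [0.66902357 0.13395859]
```

```bash
python3 -m creep '{"slide":[[0.07,0.014,0],[0.14,0.028,0],[0.21,0.042,0],[0.28,0.056,0],[0.34,0.068,0],[0.38,0.076,0],[0.42,0.084,0],[0.45,0.09,0],[0.45,0.09,0]],"twist":[[0,0,0],[0,0,0],[0,0,0],[0,0,0],[0,0,0],[0,0,0],[0,0,0],[0,0,0],[0,0,0]],"fingers":[-1,-1,-1,-1,-1,-1,-1,-1,-1]}'
python3 -c "
from h import *
s=st();print('to go',(np.array([.5558,-.2290])-s['position'][:2])/.15)
snap('scene','6')"
```

```text
clock: 10.25
position: [0.5236, -0.2366, 0.1911]
ee_rot: [0.0, 0.403, 0.915, 0.0]
contact_force: [-0.7, 1.0, -4.7]
width: 0.0214
t 10.25 p [ 0.5236 -0.2366  0.1911] theta 132.5 q [2.000e-04 4.028e-01 9.153e-01 1.000e-04] F [-0.73  0.96 -4.7 ] M [-0.001 -0.015  0.044] w 0.0214 q6 -1.288
to go [0.21488174 0.05086089]
```

View pics/scene6.png

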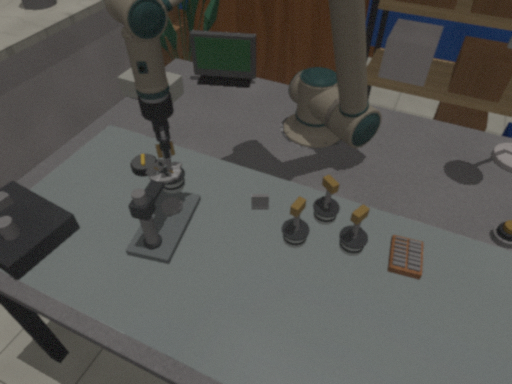

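```bash
python3 -m creep '{"slide":[[0.03,0.012,0],[0.06,0.02,0],[0.09,0.026,0],[0.12,0.032,0],[0.15,0.038,0],[0.18,0.044,0],[0.2,0.048,0],[0.212,0.05,0],[0.212,0.05,0],[0.212,0.05,0]],"twist":[[0,0,0],[0,0,0],[0,0,0],[0,0,0],[0,0,0],[0,0,0],[0,0,0],[0,0,0],[0,0,0],[0,0,0]],"fingers":[-1,-1,-1,-1,-1,-1,-1,-1,-1,-1]}'
python3 -c "
from h import *
s=st();print('to go',(np.array([.5558,-.2290])-s['position'][:2])/.15)
snap('wrist','7');snap('top','7')"
```

```text
clock: 11.3
position: [0.5546, -0.2292, 0.1911]
ee_rot: [-0.0, 0.403, 0.915, -0.0]
contact_force: [0.1, 0.3, -5.7]
width: 0.021
t 11.3 p [ 0.5546 -0.2292  0.1911] theta 132.48 q [-2.000e-04  4.029e-01  9.153e-01 -0.000e+00] F [ 0.11  0.31 -5.74] M [-0.01  -0.02   0.057] w 0.021 q6 -1.249
to go [0.00779836 0.00116888]
```

View pics/wrist7.png

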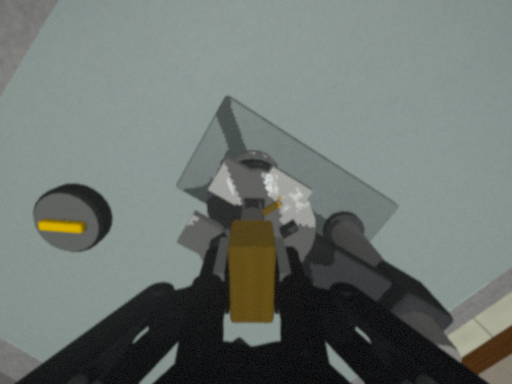

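```bash
python3 -c "
from h import *
d=load('wrist7.pkl');crop(d,170,330,130,250,'pics/c_w7.png',5)"
```

```text
(no output)
```

View pics/c_w7.png

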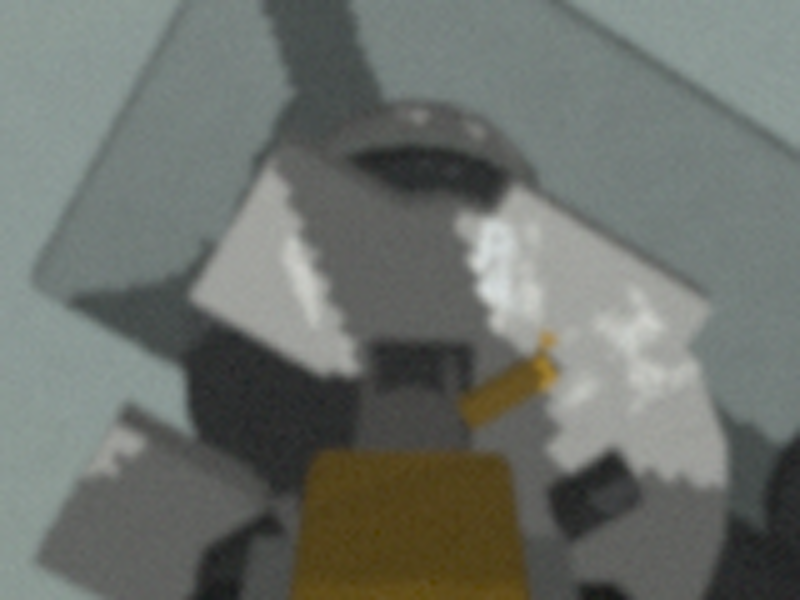

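```bash
python3 -m creep '{"slide":[[0.004,0.001,0],[0.008,0.002,0],[0.008,0.002,0.02],[0.008,0.002,0.04],[0.008,0.002,0.06],[0.008,0.002,0.075],[0.008,0.002,0.075],[0.008,0.002,0.075]],"twist":[[0,0,0],[0,0,0],[0,0,0],[0,0,0],[0,0,0],[0,0,0],[0,0,0],[0,0,0]],"fingers":[-1,-1,-1,-1,-1,-1,-1,-1]}'
python3 -c "
from h import *
s=st();d=snap('wrist','8');crop(d,170,330,130,250,'pics/c_w8.png',5)"
```

```text
clock: 12.2
position: [0.556, -0.2289, 0.2025]
ee_rot: [0.0, 0.403, 0.915, 0.0]
contact_force: [-0.7, 0.7, -4.7]
width: 0.021
t 12.2 p [ 0.556  -0.2289  0.2025] theta 132.48 q [1.000e-04 4.029e-01 9.152e-01 0.000e+00] F [-0.69  0.74 -4.68] M [-0.013 -0.019  0.043] w 0.021 q6 -1.248
```

View pics/c_w8.png

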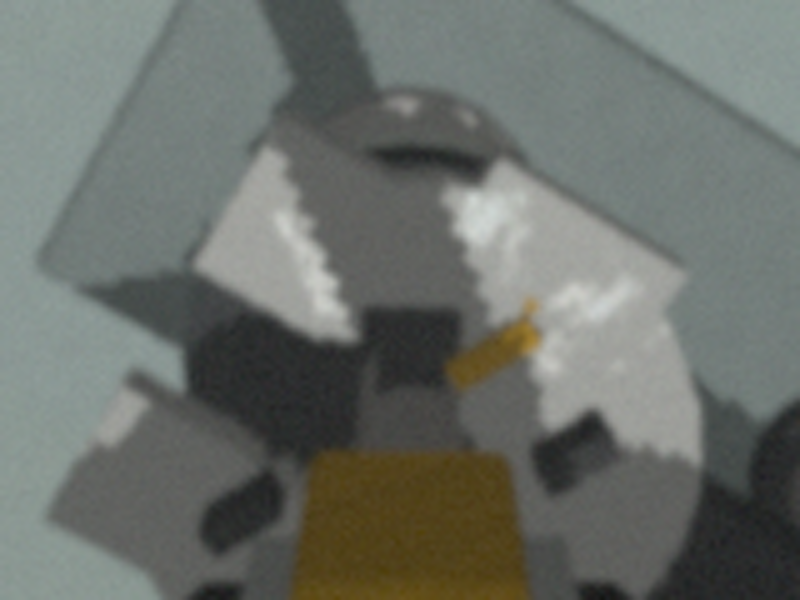

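The lug is centred in the notch: lug at crop x 378–448, notch at 363–460. Now rising slowly.

```bash
python3 -m creep '{"slide":[[0,0,0.015],[0,0,0.03],[0,0,0.045],[0,0,0.06],[0,0,0.075],[0,0,0.075]],"twist":[[0,0,0],[0,0,0],[0,0,0],[0,0,0],[0,0,0],[0,0,0]],"fingers":[-1,-1,-1,-1,-1,-1]}'
python3 -c "
from h import *
s=st()"
python3 -m creep '{"slide":[[0,0,0.007],[0,0,0.013],[0,0,0.013],[0,0,0.013]],"twist":[[0,0,0],[0,0,0],[0,0,0],[0,0,0]],"fingers":[-1,-1,-1,-1]}'
python3 -c "
from h import *
s=st()"
```

```text
clock: 12.85
position: [0.5562, -0.229, 0.2141]
ee_rot: [0.0, 0.403, 0.915, -0.0]
contact_force: [-0.2, -0.4, -5.2]
width: 0.021
t 12.85 p [ 0.5562 -0.229   0.2141] theta 132.48 q [ 4.000e-04  4.029e-01  9.152e-01 -0.000e+00] F [-0.15 -0.43 -5.24] M [-0.059  0.041  0.025] w 0.021 q6 -1.248
clock: 13.25
position: [0.5559, -0.2289, 0.2156]
ee_rot: [-0.0, 0.403, 0.915, 0.0]
contact_force: [-0.6, -0.4, -5.3]
width: 0.0216
t 13.25 p [ 0.5559 -0.2289  0.2156] theta 132.48 q [-0.      0.4029  0.9152  0.    ] F [-0.61 -0.37 -5.34] M [ 0.001  0.036 -0.017] w 0.0216 q6 -1.248
```

```bash
for i in 1 2; do python3 -m creep '{"slide":[[0,0,0.005],[0,0,0.01],[0,0,0.01],[0,0,0.01]],"twist":[[0,0,0],[0,0,0],[0,0,0],[0,0,0]],"fingers":[-1,-1,-1,-1]}'>/dev/null
python3 -c "
from h import *
s=st()"; done
```

```text
t 13.65 p [ 0.5559 -0.2288  0.217 ] theta 132.48 q [-1.000e-04  4.029e-01  9.153e-01  0.000e+00] F [-0.19  0.26 -6.8 ] M [-0.007  0.021  0.012] w 0.021 q6 -1.248
t 14.05 p [ 0.5558 -0.2287  0.2181] theta 132.48 q [-5.000e-04  4.029e-01  9.153e-01  1.000e-04] F [ -0.36   0.14 -10.05] M [-0.14  -0.198 -0.087] w 0.021 q6 -1.248
```

```bash
for i in 1 2; do python3 -m creep '{"slide":[[0,0,0.005],[0,0,0.01],[0,0,0.013],[0,0,0.013]],"twist":[[0,0,0],[0,0,0],[0,0,0],[0,0,0]],"fingers":[-1,-1,-1,-1]}'>/dev/null
python3 -c "
from h import *
s=st()"; done
```

```text
t 14.45 p [ 0.5558 -0.2287  0.2201] theta 132.48 q [-5.000e-04  4.029e-01  9.152e-01  1.000e-04] F [  0.16   0.44 -12.56] M [-0.142 -0.196 -0.003] w 0.0211 q6 -1.248
t 14.85 p [ 0.5557 -0.2286  0.222 ] theta 132.49 q [-6.000e-04  4.029e-01  9.153e-01  2.000e-04] F [  0.49   0.95 -16.2 ] M [-0.072 -0.11  -0.   ] w 0.0211 q6 -1.248
```

```bash
python3 -m creep '{"slide":[[0,0,0.004],[0,0,0.007],[0,0,0.007],[0,0,0.007]],"twist":[[0,0,0],[0,0,0],[0,0,0],[0,0,0]],"fingers":[-1,-1,-1,-1]}'>/dev/null
python3 -c "
from h import *
s=st();d=snap('wrist','9');crop(d,170,330,130,250,'pics/c_w9.png',5)"
```

```text
t 15.25 p [ 0.5557 -0.2286  0.2232] theta 132.48 q [-5.000e-04  4.029e-01  9.153e-01  2.000e-04] F [  0.15   2.4  -16.14] M [ 0.047 -0.107 -0.019] w 0.0211 q6 -1.248
```

View pics/c_w9.png

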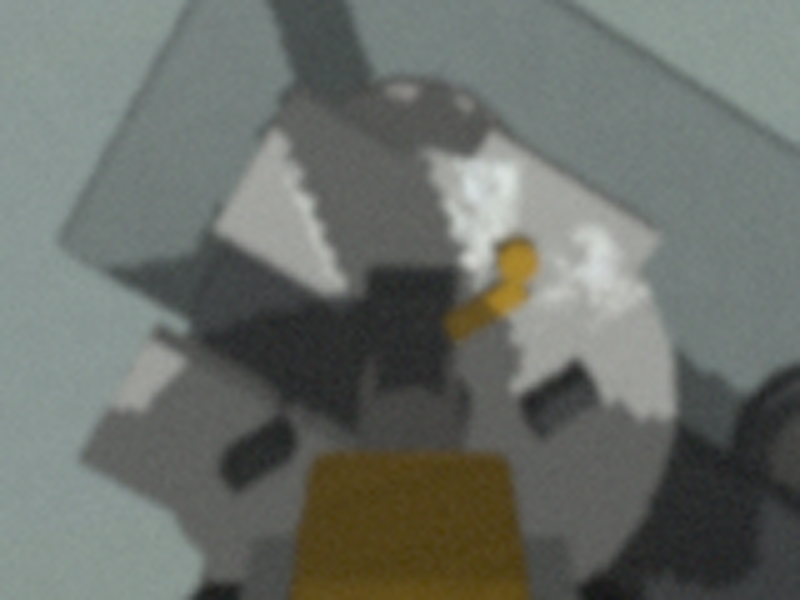

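```bash
python3 -m creep '{"slide":[[0,0,0.004],[0,0,0.004],[0,0,0.004],[0,0,0.004],[0,0,0.004],[0,0,0.004],[0,0,0.004],[0,0,0.004],[0,0,0.004]],"twist":[[0,0,0],[0,0,-0.01],[0,0,-0.02],[0,0,-0.03],[0,0,-0.04],[0,0,-0.05],[0,0,-0.06],[0,0,-0.07],[0,0,-0.07]],"fingers":[-1,-1,-1,-1,-1,-1,-1,-1,-1]}'
python3 -c "
from h import *
s=st();d=snap('wrist','10');crop(d,170,330,130,250,'pics/c_w10.png',5)"
```

```text
clock: 16.2
position: [0.5523, -0.23, 0.2232]
ee_rot: [-0.003, 0.593, 0.805, -0.003]
contact_force: [-5.7, -2.2, -17.6]
width: 0.0211
t 16.2 p [ 0.5523 -0.23    0.2232] theta 107.27 q [-0.0028  0.593   0.8052 -0.0033] F [ -5.7   -2.22 -17.6 ] M [-0.703  1.302  0.219] w 0.0211 q6 -0.807
```

View pics/c_w10.png

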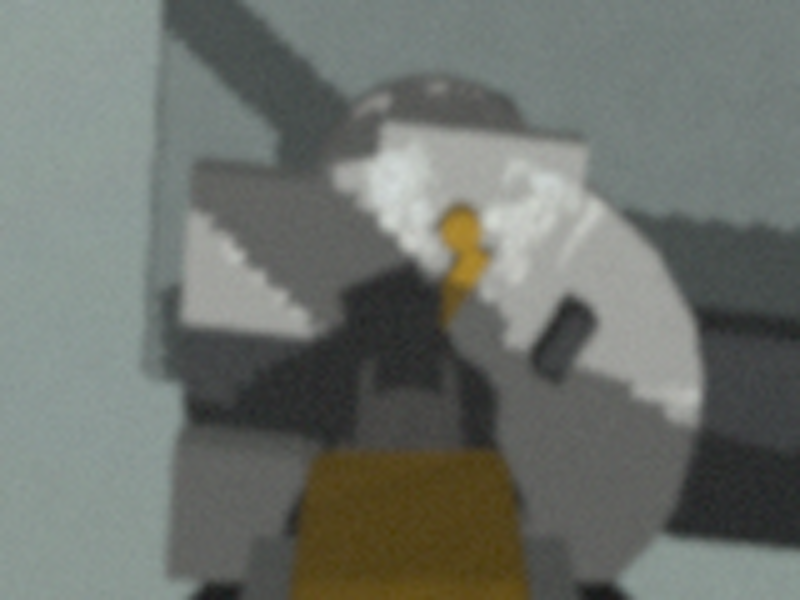

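The lug at crop (405,340) appears to be pushing on the side of the brass lip at (460,290): there is a -6 N side force and the head moved 3.4 mm toward the slot's front. I'll back off the twist, recentre and go a little higher.

```bash
python3 -m creep '{"slide":[[0,0,0],[0,0,0],[0,0,0],[0,0,0],[0,0,0],[0,0,0],[0,0,0],[0,0,0]],"twist":[[0,0,0.015],[0,0,0.03],[0,0,0.045],[0,0,0.06],[0,0,0.07],[0,0,0.07],[0,0,0.07],[0,0,0.07]],"fingers":[-1,-1,-1,-1,-1,-1,-1,-1]}'
python3 -c "
from h import *
s=st();d=snap('wrist','11');crop(d,170,330,130,250,'pics/c_w11.png',5)"
```

```text
clock: 17.05
position: [0.5567, -0.2297, 0.2243]
ee_rot: [0.001, 0.403, 0.915, -0.0]
contact_force: [2.2, -2.0, -18.4]
width: 0.021
t 17.05 p [ 0.5567 -0.2297  0.2243] theta 132.44 q [ 1.100e-03  4.032e-01  9.151e-01 -4.000e-04] F [  2.23  -2.03 -18.36] M [-0.751 -0.709 -0.003] w 0.021 q6 -1.247
```

View pics/c_w11.png

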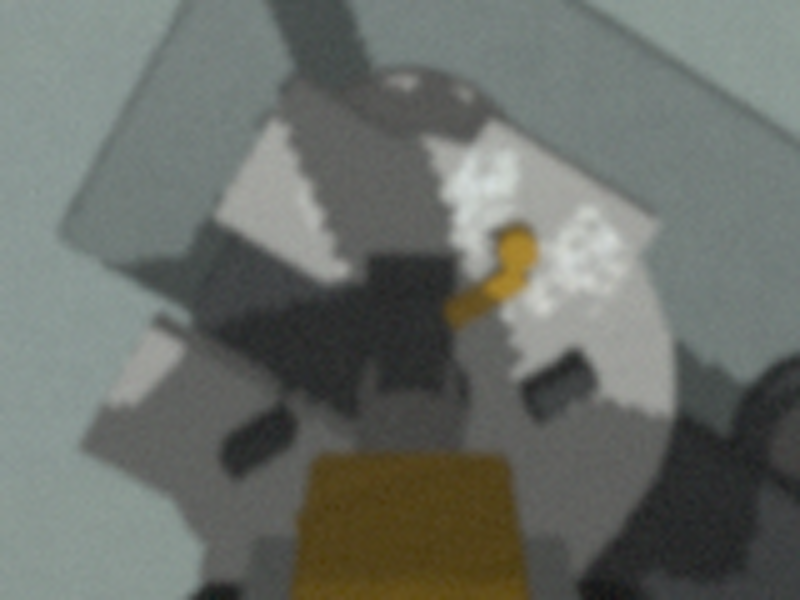

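```bash
python3 -m creep '{"slide":[[0,0,0],[0,0,0],[0,0,0],[0,0,0]],"twist":[[0,0,0],[0,0,0],[0,0,0],[0,0,0]],"fingers":[-1,-1,-1,-1]}' >/dev/null
python3 -c "
from h import *
s=st()"
for i in 1 2 3; do python3 -m creep '{"slide":[[0,0,0],[0,0,0],[0,0,0]],"twist":[[0,0,-0.007],[0,0,-0.015],[0,0,-0.015]],"fingers":[-1,-1,-1]}' >/dev/null
python3 -c "
from h import *
s=st()"; done
```

```text
t 17.5 p [ 0.5564 -0.2294  0.2243] theta 132.47 q [ 7.000e-04  4.030e-01  9.152e-01 -2.000e-04] F [  3.69  -2.8  -17.71] M [-0.999 -0.895  0.022] w 0.0211 q6 -1.248
t 17.8 p [ 0.5551 -0.2283  0.224 ] theta 127.08 q [-1.200e-03  4.456e-01  8.953e-01  1.000e-04] F [  0.77  -1.25 -18.31] M [-0.643 -0.387 -0.09 ] w 0.0211 q6 -1.153
t 18.1 p [ 0.554  -0.2284  0.2237] theta 121.76 q [-2.300e-03  4.867e-01  8.736e-01 -6.000e-04] F [ -2.11  -1.83 -17.18] M [-0.808  0.375  0.099] w 0.0212 q6 -1.06
t 18.4 p [ 0.5531 -0.2286  0.2235] theta 116.4 q [-0.003   0.527   0.8499 -0.0014] F [ -5.15  -2.26 -17.5 ] M [-0.85   1.077  0.208] w 0.0213 q6 -0.967
```

Run:
```python
from h import *
d=snap('wrist','12');P=cloud(d);z=P[...,2]*1000
np.set_printoptions(linewidth=220)
print((z[180:216:3,232:282:3]).round(0))
crop(d,210,300,170,230,'pics/c_w12.png',8)
```

```text
[[166. 166. 167. 166. 165. 166. 166. 166. 166. 165. 165. 172. 171. 166. 166. 166. 166.]
 [165. 166. 166. 166. 166. 167. 166. 166. 166. 165. 166. 171.  nan 165. 167. 166. 166.]
 [166. 165. 166. 165. 156. 156. 155. 156. 155. 166. 167. 169. 169. 166. 165. 166. 165.]
 [164. 166. 165. 156. 156. 176. 176. 175. 176. 165. 169. 169. 165. 165. 166. 166. 165.]
 [167. 166. 165. 156. 155. 175. 177. 176. 175. 169. 169. 166. 166. 166.  nan 166. 165.]
 [166. 156. 156. 156. 158. 176. 177. 175. 175. 169. 169. 166. 166. 166. 165. 165. 166.]
 [155.  nan 156. 156. 155. 175. 175. 175. 175. 155. 166. 166. 165. 166. 165. 165. 166.]
 [156. 156. 155. 156. 158. 176. 176. 175. 176. 155. 166. 165. 166. 166. 166. 165. 170.]
 [155. 155. 155. 154. 164. 176. 176. 175. 175. 161. 156. 166. 166. 166. 165. 171. 175.]
 [156. 156. 156. 155. 169. 176. 175. 175. 176. 169. 156. 154. 165. 165. 166. 174. 175.]
 [156. 156. 156. 166. 177. 179. 181. 180. 178. 173. 155. 155. 165. 165. 165. 165. 175.]
 [155. 154. 156. 174. 182. 185. 187. 186. 185. 180. 155. 155. 165. 166. 166. 166. 166.]]
```

View pics/c_w12.png

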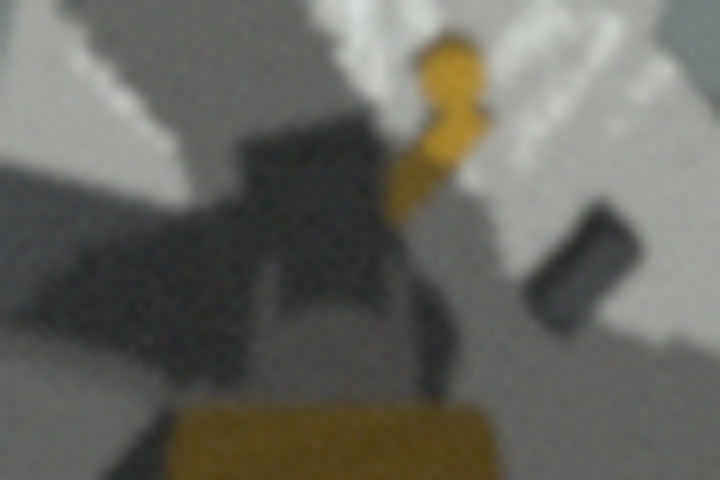

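Depth puts the lug top at about 175.5 mm, so its underside is about 169.5 mm, just above the lip top of about 168.5–169 mm. The lug clears the lip, so the drift looks like uneven pad friction rather than a blocked lug. I'll continue with a small shift back toward the axis and a touch more height.

```bash
python3 -m creep '{"slide":[[0.007,0,0.003],[0.014,0,0.003],[0.02,-0.002,0.003],[0.02,-0.002,0.003],[0.02,-0.002,0.003]],"twist":[[0,0,0],[0,0,0],[0,0,0],[0,0,-0.008],[0,0,-0.015]],"fingers":[-1,-1,-1,-1,-1]}' >/dev/null
python3 -c "
from h import *
s=st()"
python3 -m creep '{"slide":[[0.003,0,0],[0.006,0,0],[0.009,0,0],[0.012,0,0]],"twist":[[0,0,-0.008],[0,0,-0.016],[0,0,-0.024],[0,0,-0.03]],"fingers":[-1,-1,-1,-1]}' >/dev/null
python3 -c "
from h import *
s=st()"
```

```text
t 18.95 p [ 0.5552 -0.2284  0.2235] theta 110.95 q [-0.0042  0.5667  0.8239 -0.0017] F [ -6.05  -1.16 -17.31] M [-0.808  1.327  0.225] w 0.0213 q6 -0.87
t 19.35 p [ 0.5567 -0.2285  0.2234] theta 100.16 q [-0.0042  0.6417  0.7669 -0.0024] F [ -6.42  -0.34 -17.29] M [-0.765  1.44   0.245] w 0.0212 q6 -0.68
```

```bash
python3 -m creep '{"slide":[[0,-0.002,0.003],[-0.003,-0.003,0.003],[-0.003,-0.003,0.003],[-0.003,-0.003,0.003]],"twist":[[0,0,-0.01],[0,0,-0.02],[0,0,-0.03],[0,0,-0.033]],"fingers":[-1,-1,-1,-1]}' >/dev/null
python3 -c "
from h import *
s=st();d=snap('wrist','13');crop(d,190,320,150,240,'pics/c_w13.png',6)
z=cloud(d)[...,2]*1000;np.set_printoptions(linewidth=220)
print((z[180:216:3,232:282:3]).round(0))"
```

```text
t 19.75 p [ 0.5567 -0.229   0.2239] theta 88.29 q [-0.0035  0.7176  0.6965 -0.0025] F [ -7.39  -2.01 -16.88] M [-0.878  1.247  0.229] w 0.021 q6 -0.474
[[166. 166. 166. 172. 169. 169. 165. 166. 166. 166. 166. 166. 165. 165. 165.  nan 166.]
 [166. 166. 166. 166. 170. 168. 166. 165. 164. 165. 166. 165. 171. 169. 166. 165. 165.]
 [166. 157. 157. 165. 169. 170. 165. 165. 165. 166. 165. 166. 174. 175. 166. 166. 165.]
 [156. 155. 156. 156. 169. 176. 175. 175. 175. 166. 166. 167. 174. 174. 166. 166. 165.]
 [156. 157. 156. 156. 169. 175. 175. 176. 175. 167. 167. 171. 174. 175. 166. 165. 166.]
 [156. 157. 155. 156. 169. 175. 175. 176. 176. 166. 166. 176. 175. 174. 166. 165. 165.]
 [156. 157. 157. 156. 156. 175. 175. 176. 175. 166. 166. 175. 176. 165. 166. 166. 165.]
 [156. 156. 155. 156. 156. 176. 177. 176. 177. 165. 166. 165. 166. 167. 164. 166. 166.]
 [156. 155. 156. 156. 163. 176. 175. 176. 176. 162. 165. 165. 166. 166. 166. 165. 167.]
 [156. 156. 157. 156. 169. 175. 176. 175. 174. 169. 155. 165. 165. 165. 165. 164. 164.]
 [156. 156. 157. 156. 177. 180. 181. 180. 178. 176. 156. 166. 164. 167. 164. 166. 166.]
 [158. 157. 156. 173. 182. 186. 186. 186. 184. 180. 156. 165. 166. 165. 166. 166. 166.]]
```

View pics/c_w13.png

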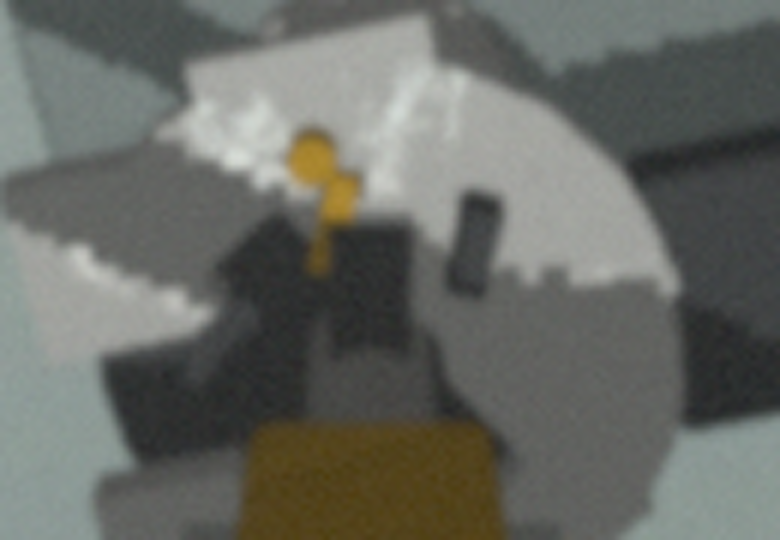

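```bash
python3 -m creep '{"slide":[[-0.002,0,0],[-0.003,0,0],[-0.003,0,0],[-0.003,0,0]],"twist":[[0,0,-0.01],[0,0,-0.02],[0,0,-0.03],[0,0,-0.03]],"fingers":[-1,-1,-1,-1]}' >/dev/null
python3 -c "
from h import *
s=st();d=snap('wrist','14');crop(d,190,320,150,240,'pics/c_w14.png',6)"
```

```text
t 20.2 p [ 0.5566 -0.2291  0.224 ] theta 77.52 q [-0.003   0.7798  0.626  -0.0026] F [ -5.89  -2.07 -17.54] M [-0.809  1.07   0.194] w 0.021 q6 -0.286
```

View pics/c_w14.png

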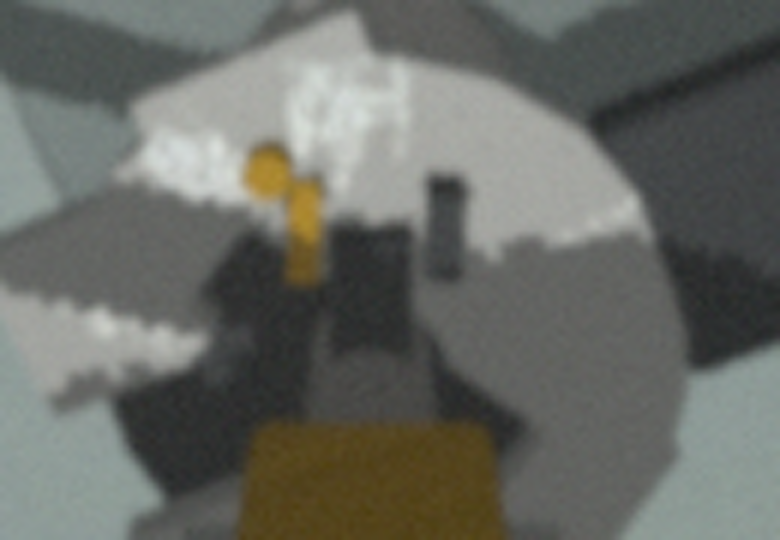

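The lug sits at crop x 332–412, between the lip edge at 322 and the stop edge at 428, so it is centred over the pocket. Now lowering it.

```bash
python3 -m creep '{"slide":[[-0.001,0,-0.007],[-0.003,0,-0.014],[-0.004,0,-0.02],[-0.004,0,-0.02]],"twist":[[0,0,0],[0,0,0],[0,0,0],[0,0,0]],"fingers":[-1,-1,-1,-1]}' >/dev/null
python3 -c "
from h import *
s=st()"
for i in 1 2; do python3 -m creep '{"slide":[[0,0,-0.004],[0,0,-0.008],[0,0,-0.008]],"twist":[[0,0,0],[0,0,0],[0,0,0]],"fingers":[-1,-1,-1]}' >/dev/null
python3 -c "
from h import *
s=st()"; done
python3 -c "
from h import *
s=st();d=snap('wrist','15');crop(d,190,320,150,240,'pics/c_w15.png',6)"
```

```text
t 20.65 p [ 0.5571 -0.2291  0.2219] theta 77.53 q [-0.002   0.7797  0.6261 -0.0015] F [ -5.08  -0.64 -14.72] M [-0.557  1.105  0.125] w 0.021 q6 -0.287
t 20.95 p [ 0.5571 -0.2291  0.221 ] theta 77.53 q [-0.0018  0.7797  0.6261 -0.0015] F [ -5.2   -1.86 -13.32] M [-0.505  1.183  0.057] w 0.0212 q6 -0.287
t 21.25 p [ 0.5571 -0.2291  0.2202] theta 77.52 q [-0.0017  0.7798  0.6261 -0.0014] F [ -6.54  -1.42 -11.25] M [-0.524  1.306  0.106] w 0.0212 q6 -0.287
t 21.25 p [ 0.5571 -0.2291  0.2202] theta 77.52 q [-0.0017  0.7798  0.6261 -0.0014] F [ -6.54  -1.42 -11.25] M [-0.524  1.306  0.106] w 0.0212 q6 -0.287
```

View pics/c_w15.png

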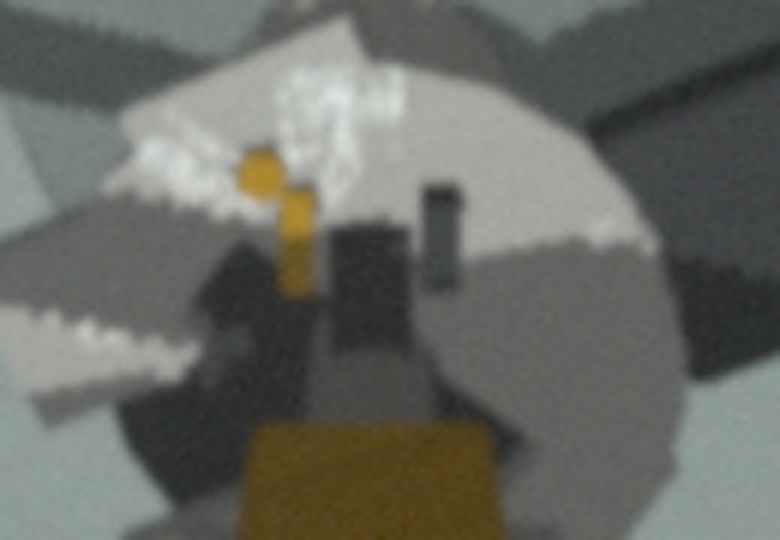

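```bash
python3 -m creep '{"slide":[[-0.005,0,0],[-0.01,0,0],[-0.01,0,0]],"twist":[[0,0,0],[0,0,0],[0,0,0]],"fingers":[-1,-1,-1]}' >/dev/null
python3 -c "
from h import *
s=st()"
for i in 1 2; do python3 -m creep '{"slide":[[0,0,-0.004],[0,0,-0.006],[0,0,-0.006]],"twist":[[0,0,0],[0,0,0],[0,0,0]],"fingers":[-1,-1,-1]}' >/dev/null
python3 -c "
from h import *
s=st()"; done
```

```text
t 21.6 p [ 0.5569 -0.2292  0.2201] theta 77.46 q [-7.000e-04  7.801e-01  6.256e-01 -4.000e-04] F [ -6.14  -0.78 -11.44] M [-0.342  1.201  0.127] w 0.0212 q6 -0.287
t 21.9 p [ 0.557  -0.2292  0.2198] theta 77.45 q [-5.000e-04  7.801e-01  6.256e-01 -3.000e-04] F [-5.99 -0.25 -8.85] M [-0.271  1.346  0.068] w 0.0213 q6 -0.287
t 22.2 p [ 0.557  -0.2292  0.2198] theta 77.45 q [-2.000e-04  7.802e-01  6.256e-01 -2.000e-04] F [-6.51  0.1  -4.88] M [-0.131  1.599  0.05 ] w 0.0214 q6 -0.287
```

```bash
python3 -m creep '{"slide":[[-0.005,0,-0.003],[-0.01,0,-0.006],[-0.01,0,-0.006]],"twist":[[0,0,0],[0,0,0],[0,0,0]],"fingers":[-1,-1,-1]}' >/dev/null
python3 -c "
from h import *
s=st()"
python3 -m creep '{"slide":[[-0.005,0,0],[-0.01,0,0],[-0.01,0,0]],"twist":[[0,0,0],[0,0,0],[0,0,0]],"fingers":[-1,-1,-1]}' >/dev/null
python3 -c "
from h import *
s=st()"
```

```text
t 22.5 p [ 0.5567 -0.2292  0.2198] theta 77.45 q [0.0011 0.7802 0.6256 0.001 ] F [-4.96  1.34 -2.64] M [-0.105  1.226  0.051] w 0.0213 q6 -0.288
t 22.8 p [ 0.5564 -0.2293  0.2197] theta 77.42 q [0.002  0.7803 0.6254 0.002 ] F [-3.51  3.88  6.2 ] M [0.359 0.802 0.135] w 0.021 q6 -0.289
```

```bash
python3 -m creep '{"slide":[[-0.004,0,0.004],[-0.008,0,0.005],[-0.008,0,0.005],[-0.008,0,0.005]],"twist":[[0,0,0],[0,0,0],[0,0,0],[0,0,0]],"fingers":[-1,-1,-1,-1]}' >/dev/null
python3 -c "
from h import *
s=st();d=snap('wrist','16');crop(d,190,320,150,240,'pics/c_w16.png',6)
z=cloud(d)[...,2]*1000;np.set_printoptions(linewidth=220)
print((z[180:216:3,232:282:3]).round(0))"
```

```text
t 23.2 p [ 0.5562 -0.2293  0.2197] theta 77.42 q [0.0023 0.7803 0.6254 0.0026] F [0.69 4.52 7.24] M [0.563 0.017 0.223] w 0.0212 q6 -0.29
[[168. 169. 165. 167. 165. 166. 166. 165. 164. 166. 167. 167. 165. 165. 165. 165. 165.]
 [166. 165. 168. 169. 166. 165. 166. 165. 165. 165. 175. 175. 166. 165. 165. 166. 165.]
 [166. 165. 169. 168. 166. 165. 167. 165. 165. 166. 175. 174. 166. 166. 166. 166. 166.]
 [167. 164. 169. 168. 165. 172. 171. 171. 173. 165. 175. 174. 165. 165. 167. 165. 165.]
 [152. 165. 169. 169. 166. 171. 172. 171. 172. 165. 174. 174. 166. 165. 165. 165. 166.]
 [151. 151. 169. 168. 166. 173. 173. 172. 172. 165. 175. 174. 165. 166. 166. 165. 166.]
 [151. 152. 168. 168. 165. 172. 172. 171. 172. 166. 166. 165. 167. 166. 164. 166. 165.]
 [152. 152. 152. 153. 152. 172. 171. 173. 173. 166. 166. 166. 166. 165. 166. 166. 165.]
 [152. 151. 152. 152. 160. 171. 172. 171. 173. 166. 165. 166. 165. 165. 166. 166. 166.]
 [151. 151. 152. 152. 167. 171. 171. 171. 173. 166. 167. 166. 167. 166. 166. 166. 166.]
 [152. 152. 151. 152. 173. 175. 177. 177. 177. 173. 152. 165. 166. 165. 166. 165. 166.]
 [151. 152. 151. 152. 178. 181. 182. 182. 181. 178. 153. 152. 165. 165. 167. 165. 166.]]
```

View pics/c_w16.png

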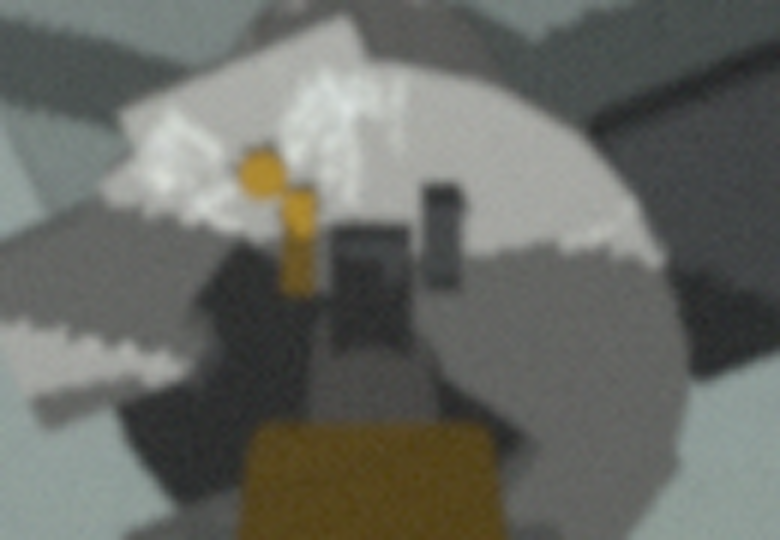

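Lug top depth is about 172 mm, i.e. plate top plus 6 mm, so the lug is seated in the pocket between lip and stop. I'll unload the arm a little, then let go.

```bash
python3 -m creep '{"slide":[[0,0.003,0.003],[0,0.007,0.005],[0,0.007,0.005],[0,0.007,0.005]],"twist":[[0,0,0],[0,0,0],[0,0,0],[0,0,0]],"fingers":[-1,-1,-1,-1]}' 20 >/dev/null
python3 -c "
from h import *
s=st()"
python3 -m creep '{"slide":[[0,0,0],[0,0,0],[0,0,0],[0,0,0],[0,0,0]],"twist":[[0,0,0],[0,0,0],[0,0,0],[0,0,0],[0,0,0]],"fingers":[-0.4,-0.3,-0.2,-0.2,-0.2]}' 20 
python3 -c "
from h import *
s=st();snap('wrist','17')"
```

```text
t 23.65 p [ 0.5561 -0.2292  0.2196] theta 77.41 q [0.0026 0.7804 0.6253 0.0019] F [4.22 2.37 5.63] M [ 0.189 -0.867  0.259] w 0.0213 q6 -0.288
clock: 24.15
position: [0.5532, -0.2287, 0.218]
ee_rot: [-0.0, 0.781, 0.625, -0.0]
contact_force: [-0.5, -0.9, 0.0]
width: 0.0341
t 24.15 p [ 0.5532 -0.2287  0.218 ] theta 77.39 q [-4.000e-04  7.805e-01  6.252e-01 -4.000e-04] F [-0.53 -0.88  0.01] M [-0.008  0.035 -0.013] w 0.0341 q6 -0.288
```

View pics/wrist17.png

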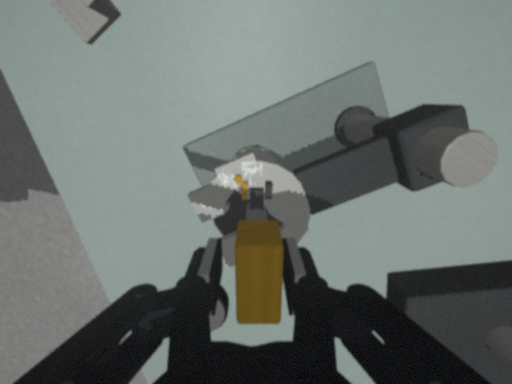

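```bash
python3 -m creep '{"slide":[[0.015,0,0],[0.018,0,0],[0.018,0,0],[0.018,0,0]],"twist":[[0,0,0],[0,0,0],[0,0,0],[0,0,0]],"fingers":[0,0.2,0.4,0.6]}'
python3 -m creep '{"slide":[[0,0,0.1],[0,0,0.25],[0,0,0.45],[0,0,0.7],[0,0,0.9],[0,0,0.9]],"twist":[[0,0,0],[0,0,0],[0,0,0],[0,0,0],[0,0,0],[0,0,0]],"fingers":[0.6,0.8,1,1,1,1]}'
python3 - <<'E'
from h import *
s=st();d=snap('wrist','18');snap('scene','18')
P=cloud(d);hsv=cv2.cvtColor(d["img"],cv2.COLOR_BGR2HSV);m=cv2.inRange(hsv,(10,110,50),(35,255,255))
m[~((P[...,2]>.2))]=0
pts=np.argwhere(m>0)[:,::-1];zz=P[...,2][m>0];print(np.percentile(zz,[10,50,90]))
top=pts[zz>np.median(zz)-.003];W=np.array([onz(d,a,b,np.median(zz))[:2]*1000 for a,b in top],np.float32);print(cv2.minAreaRect(W))
q=P[m>0];q=q[(q[:,2]>np.median(zz)-.002)&(q[:,2]<np.median(zz)+.002)];A=np.c_[q[:,:2],np.ones(len(q))];print('tilt',np.linalg.lstsq(A,q[:,2],rcond=None)[0])
E
```

```text
clock: 24.6
position: [0.5563, -0.2285, 0.2184]
ee_rot: [0.0, 0.78, 0.625, -0.0]
contact_force: [0.8, -0.1, -0.2]
width: 0.0684
clock: 25.2
position: [0.5579, -0.2295, 0.3587]
ee_rot: [0.005, 0.78, 0.625, 0.002]
contact_force: [0.4, -0.4, 0.7]
width: 0.0853
t 25.2 p [ 0.5579 -0.2295  0.3587] theta 77.4 q [0.0046 0.7804 0.6253 0.0019] F [ 0.36 -0.45  0.7 ] M [-0.037  0.015  0.021] w 0.0853 q6 -0.286
[0.24844385 0.25137963 0.25230562]
((557.9044189453125, -228.44117736816406), (42.446964263916016, 21.272348403930664), 77.20854949951172)
tilt [ 0.00716907 -0.00823094  0.24559221]
```

View pics/wrist18.png

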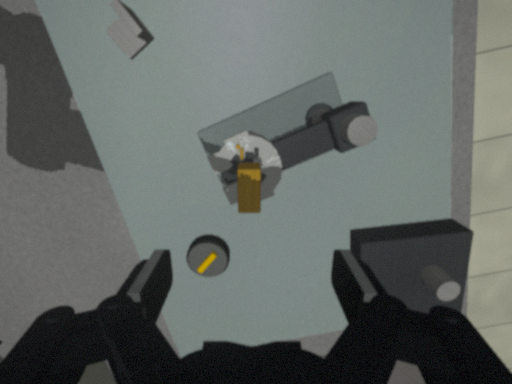

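View pics/scene18.png

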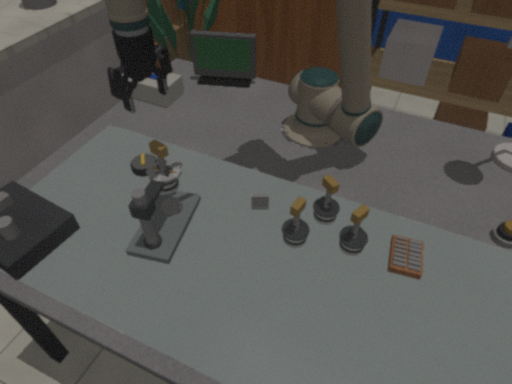

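Run:
```python
from h import *
a=load('scene0.pkl')["img"];b=load('scene18.pkl')["img"]
df=cv2.absdiff(a,b).max(2)
for n,(x0,x1,y0,y1) in dict(case=(128,148,150,178),angle=(248,274,190,212),heads=(280,372,190,240),blocks=(385,430,230,280)).items(): print(n,np.percentile(df[y0:y1,x0:x1],[50,95,99]))
d=snap('top','19');crop(d,290,420,130,230,'pics/c_t19.png',6)
st()
```

```text
case [ 3.    8.   25.41]
angle [3. 7. 8.]
heads [3. 7. 9.]
blocks [3. 7. 9.]
t 25.35 p [ 0.5559 -0.2284  0.3527] theta 77.4 q [-5.000e-04  7.804e-01  6.252e-01 -2.000e-04] F [-1.48  0.26 -0.45] M [0.026 0.024 0.029] w 0.0853 q6 -0.286
```

View pics/c_t19.png

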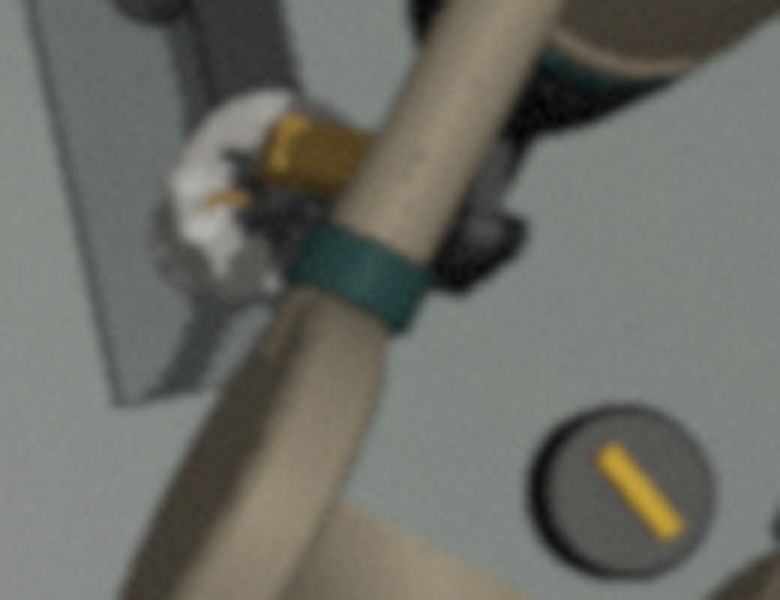

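The top view shows the head hanging in the yoke with its bar at crop (315,155). The flat case is in place and the gripper is clear above. Handing in.

```bash
python3 -c "
from rig import order
print(order.sign_off())"
```

```text
the job is handed in; nothing more can be done
None
```

The head that started farthest from the base is now hanging by its lugs in the yoke's pockets, upright and let go, and the job is handed in. It took about 25 s of the 64 s allowed.

I took it in through the slot with the lugs under the plate, raised it against the pads, twisted it clockwise about 55° over the lips and lowered it.

**Last checks:**
- **Seating:** the bar's yaw is 77.2° against a pocket direction of about 77.3°. Its height puts the lug undersides at about 165 mm, which is plate-top level. Its tilt is about 0.6°, too little for either lug to be resting on a lip.
- **Lugs seen:** the camera showed one lug centred between its lip and stop. The far lug stayed hidden, so I inferred its seat from the height and tilt.
- **Release:** the open gripper is well clear above the head, and the force readings are down to noise.
- **Other things on the bench:** the scene pictures before and after match around the angle block, gauge blocks, other heads and the checked part of the flat case.

**What did not go smoothly:** on the first twist the head drifted about 3.5 mm toward the slot's front, with a side force of about 6 N. I turned it back and tried again, and the drift began again. I put it down to uneven pad friction, since depth showed the lug above the lip, and finished the twist with a small shift back toward the axis. The highest wrist force I read was about 19 N, including the head's weight, which is below the stand's 30 N limit. Forces were read only at the end of each move, so a brief higher peak could have been missed.

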